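Put the filter glass away under its dust cover

ROBOT

A 6-joint arm with a two-finger parallel gripper is mounted at the origin on the work surface. World frame = base frame: x ahead of the robot, y to its left, z up, the work surface at z = 0. Lengths are in m, angles in rad, forces in N, time in s.
With the tool pointing down it reaches from about 0.325 to 0.85 m from the base axis. Payload 15.5 kg.
Tool frame: the origin (TCP) lies midway between the tips of the shut fingers; the grasp point (between the pads) lies 19 mm behind it; z points along the fingers, y is the line along which they close (so a half turn about z gives the same grasp; the last joint's range is limited). The gripper opens to 91 mm and grips with 3 to 60 N. Pads are 32 mm wide; open, the fingers measure 118 mm over their backs; the gripper's body (76 mm by 178 mm) begins 60 mm behind the grasp point.
Start: joints at [1.143, 0.494, 1.345, -0, 1.302, -0.096], TCP at [0.204, 0.591, 0.185] pointing down, gripper open.
Joint ranges: [-2.91, 2.91], [-0.82, 2.16], [0.22, 2.67], [-1.22, 4.37], [0.12, 2.79], [-3.08, 3.08]. Speed limits (rad/s): [1.89, 1.89, 2.57, 3.01, 3.01, 3.01].

INTERFACE

Orientations are given as a 3x3 rotation matrix whose columns are the frame's x, y, z axes.
In Python, from cell import get_obs, grab_frame, sign_off gives the robot as it stands. The module is installed in compiled form; this text tells all that it offers.
- The arm moves only by the tool move_arm, never from a script. Its argument "commands" is a list of rows, each a list of 2 entries, a list of its own where there are three numbers: the shift along the world's x, y, z scaled (see below), then the turn, a rotation vector about the world's x, y, z scaled (see below). A call has 1 to 5 rows; each row is the pose to reach, as a shift and turn from the pose commanded when the call began, turning the shorter way round; what a row does not reach only later rows make up. The controller multiplies each number of a shift by 200 mm and each number of a turn by pi rad. A row lasts 1/12 s, in which the tool goes at most 41.7 mm and 7.16 degrees, less where a joint would pass 70% of its speed; a pose out of reach is approached as far as the arm can. A call with a number of a shift or a turn outside -1 to 1 is refused whole. A call with a gripper value outside its range is refused whole. "claw" is the opening, from 0 (shut) to 1 (fully open), set as the call begins (left out, the last holds). The fingers move at their own pace and stop on an object; "force" is the grip in N (left out, the last holds). Time passes only in rows, so rows that repeat a pose let the fingers close. It gives the time, the measured TCP pose, the force, the opening and the grip force at its end, in the units of the state.
- get_obs(): the state, without advancing time (a new reading comes with each control period).
- grab_frame(name): name is "scene" or "top" or "wrist"; returns a dict with "pixels" (480x640x3 uint8, red, green, blue), "vfov" (degrees; the focal length in pixels is half the picture's height over the tangent of half this angle, whatever the lens; pixels are square), "cx", "cy" (the principal point, pixels), "k1" (the pictures are not rectified: a ray, as slopes to the right and down, at radius r is drawn at 1 + k1 r^2 times it, then the intrinsics apply), "rvec" (rotation vector, rad) and "tvec" (3), from world to camera coordinates, as OpenCV has them. Camera axes: x right, y down, z forward; pixel columns grow to the right and rows downward; lengths in m; the calibration is good to about 2 mm. A picture is of the moment at which its call begins. There is no depth.
- sign_off(): hands the job in; it is judged then, once.
The state is a dict: "time_s": time; "q": joint angles; "dq": joint speeds; "joint_torque": joint torques, N m; "eef_pos": TCP position; "ee_rot": TCP orientation; "wrist_force": force on the tool from outside, world axes, zero at the start; "torque": the same for the moment, N m; "gripper_width": finger opening in m; "gripper_force": force on a finger pad.
Only numpy, scipy, OpenCV 4.12 (cv2) and the standard library are available. Lean on these libraries where they do the work, as an engineer would, in place of code of your own. Each camera call takes 0.05 s, during which the arm holds its last target. There are 200 camera calls.

TASK

Lift the orange dust cover off the storage tray by its knob and stand it on the blue mat, lay every glass block that is out on the table flat in the bay of its own colour, and then put the cover back, fully down over the tray. The glass is fragile: handle it gently, squeezing with no more than about 15 N, setting each block down softly rather than dropping or pressing it, and leave everything else on the table where it is.

Things in the scene. Friction and masses are not known exactly. Their poses are not given: they have to be found in the camera images.
- tray: Fixed aluminium plate 218 x 220 x 6 mm (x, y) under a black deck 190 x 192 mm, both centred; origin: centre of underside. Six bays, 80 mm along x by 44 along y, floor 8 mm above the underside, ridges 8 mm tall (tops at 16), 20 mm wide between bays in y, else 10. Five floors coloured; the sixth (x +45, y +64 mm) holds a fixed steel cartridge, 36 mm wide, top at 33. The cover stands on it at first.
- mat: Fixed flat blue mat, 240 x 240 x 4 mm; origin at the centre of its underside (top 4 mm above).
- cover: Loose orange hood, open below, 208 x 210 mm outside (x, y), walls and roof 4 mm, 56 mm tall to the roof's top, 0.4 kg. Origin: centre of its lower rim. Black block knob on the roof's centre, 44 mm along x, 20 along y, from 56 to 88 mm above the rim. Seated, the rim stands on the tray's plate, 6 mm above its underside, round the deck with 5 mm play a side (either way round).
- knob (a point): Centre of the cover's knob, 72 mm above the cover's rim, axes as the cover's.
- post: Bystander among the blocks: loose black optical post, 32 mm across the foot, 61 mm tall, upright; origin at the centre of its underside.
- lens_tube: Bystander: upright black lens tube, 35 mm across, 80 mm tall; origin at the centre of its underside.
- mount: Bystander: black mirror mount on a foot 50 x 60 mm, 84 mm tall; origin at the centre of its underside.
- block_blue: Loose blue filter-glass block with black end caps, 70 x 34 x 36 mm (x, y, z) in all, about 0.2 kg, fragile; origin at the centre of its underside, x along its length (either way round is the same). May be absent.
- bay_blue (a point): Centre of the floor of the blue bay of the tray, 8 mm above the tray's underside, axes as the tray's. A block in it has about 5 mm of play on every side.
- block_green: Loose green filter-glass block with black end caps, 70 x 34 x 36 mm (x, y, z) in all, about 0.2 kg, fragile; origin at the centre of its underside, x along its length (either way round is the same). May be absent.
- bay_green (a point): Centre of the floor of the green bay of the tray, 8 mm above the tray's underside, axes as the tray's. A block in it has about 5 mm of play on every side.
- block_yellow: Loose yellow filter-glass block with black end caps, 70 x 34 x 36 mm (x, y, z) in all, about 0.2 kg, fragile; origin at the centre of its underside, x along its length (either way round is the same). May be absent.
- bay_yellow (a point): Centre of the floor of the yellow bay of the tray, 8 mm above the tray's underside, axes as the tray's. A block in it has about 5 mm of play on every side.
- block_red: Loose red filter-glass block with black end caps, 70 x 34 x 36 mm (x, y, z) in all, about 0.2 kg, fragile; origin at the centre of its underside, x along its length (either way round is the same). May be absent.
- bay_red (a point): Centre of the floor of the red bay of the tray, 8 mm above the tray's underside, axes as the tray's. A block in it has about 5 mm of play on every side.
- block_white: Loose white filter-glass block with black end caps, 70 x 34 x 36 mm (x, y, z) in all, about 0.2 kg, fragile; origin at the centre of its underside, x along its length (either way round is the same). May be absent.
- bay_white (a point): Centre of the floor of the white bay of the tray, 8 mm above the tray's underside, axes as the tray's. A block in it has about 5 mm of play on every side.
There are look-alikes about, which are no part of the job. There is more than one size of the block_red; the one meant has the size given above. Several things have the shape of the block_blue; the one meant has the colours described above.

How it is judged:
By the outcome, as a careful person would: the job done as asked, in the order asked, and still so for the second after the job is handed in, with the robot touching nothing.
Of block_blue, block_green, block_yellow, block_red, block_white only 3 to 5 are there at a start; the rules pass over those that are not, and their reading is None.
At some moment in a run one of block_blue, block_green, block_yellow, block_red, block_white, cover may be knocked a few centimetres aside while the robot is not near it.
It also fails if it takes over 210 s, if anything falls off the work surface, if the arm or the gripper's body presses on something with over 40 N, if the wrist force passes 120 N, or if a joint passes its speed limit or range.

## Working session

There is one attempt and no reset: what is moved stays moved. The work goes in short steps, Python scripts to look and compute and a tool call to move; the robot and the scene stay as the last step left them, time stands still between calls to the robot, and variables do not carry over. Pictures are saved under pics/ and viewed, at most 14 in all, crops included, and the job is handed in when it is done.

Besides the shell and the picture viewer there is one more tool, called after "Emit:" as a command line: name --argument value ..., lists and objects as JSON in quotes. move_arm: Moves the arm, as the interface text tells. Shifts and turns lie within -1 to 1; 1 stands for 200 mm of shift or pi rad of turn. Its arguments: {"type":"object","properties":{"commands":{"type":"array"},"claw":{"type":"number"},"force":{"type":"number"}},"required":["commands"]}

```bash
mkdir -p pics; cat > h.py <<'E'
import numpy as np, cv2
from cell import get_obs, grab_frame, sign_off
def cam(f):
    R=cv2.Rodrigues(np.array(f["rvec"],float))[0]; t=np.array(f["tvec"],float).ravel()
    F=240/np.tan(np.radians(f["vfov"])/2); return R,t,F
def ray(f,u,v):
    R,t,F=cam(f); d=np.array([(u-f["cx"])/F,(v-f["cy"])/F]); s=d.copy()
    for _ in range(30): s=d/(1+f["k1"]*(s@s))
    return -R.T@t, R.T@np.array([s[0],s[1],1])
def onz(f,u,v,z):
    c,d=ray(f,u,v); return c+d*(z-c[2])/d[2]
def tri(*obs):
    A=np.zeros((3,3));b=np.zeros(3)
    for f,u,v in obs:
        c,d=ray(f,u,v); d=d/np.linalg.norm(d); P=np.eye(3)-np.outer(d,d); A+=P;b+=P@c
    return np.linalg.solve(A,b)
def proj(f,p):
    R,t,F=cam(f); q=R@np.array(p,float)+t; s=q[:2]/q[2]; s=s*(1+f["k1"]*(s@s)); return s*F+[f["cx"],f["cy"]]
def shot(n,name):
    f=grab_frame(n); cv2.imwrite(f"pics/{name}.png",f["pixels"][:,:,::-1]); 
    import pickle; pickle.dump(f,open(f"pics/{name}.pkl","wb")); return f
def load(name):
    import pickle; return pickle.load(open(f"pics/{name}.pkl","rb"))
E
python3 - <<'E'
from h import *
for n in("top","scene"):
    f=shot(n,n+"0"); print(n,f["vfov"],f["k1"],ray(f,320,240))
o=get_obs();print(o["time_s"],o["eef_pos"],o["ee_rot"],o["wrist_force"],o["gripper_width"])
E
```

```text
top 50.693727621262745 -0.05268324349354333 (array([ 0.48201988, -0.01530156,  1.21998117]), array([ 0.08795378,  0.00106853, -0.99615014]))
scene 47.74405409947626 0.0021115370711335306 (array([ 1.39200585, -0.09560322,  0.80790366]), array([-0.72234114,  0.07322097, -0.68765781]))
0.1 [0.2040123  0.59036313 0.18436653] [[-9.45131050e-01  3.26691086e-01 -4.82895485e-04]
 [ 3.26691424e-01  9.45130467e-01 -1.05582436e-03]
 [ 1.11470828e-04 -1.15565020e-03 -9.99999326e-01]] [-0.684728    0.72342102  0.38651959] 0.09141634695247434
```

View pics/top0.png

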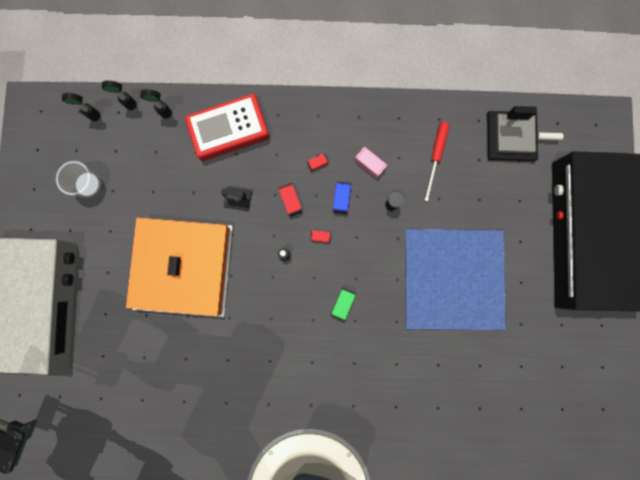

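View pics/scene0.png

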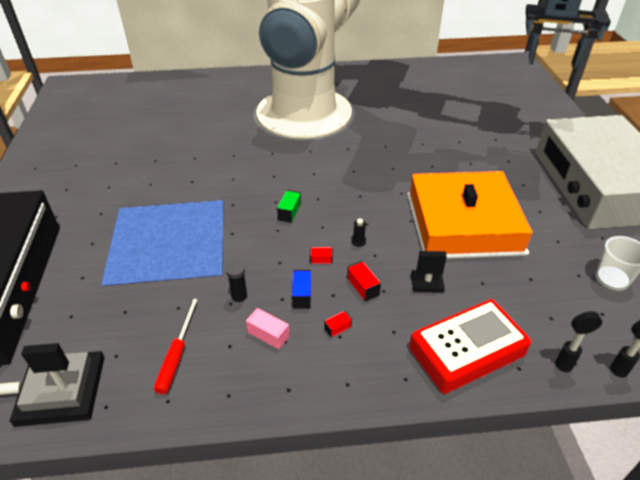

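The top view (y to the right is negative, x is up) shows:
- Cover at (180,267), knob at (174,266), mat at (455,279).
- Red candidates: (290,199) large, (318,161) and (320,237) small.
- Blue at (342,197), with a pink block of the same shape at (371,163).
- Green at (343,304). No yellow or white block is in sight.
- Bystanders: post (284,254), mount (237,197), tube (395,201).

Next is one close crop to check this.

```bash
python3 - <<'E'
from h import *
a=cv2.imread("pics/top0.png")[145:325,265:405]; b=cv2.imread("pics/scene0.png")[180:350,225:395]
a=cv2.resize(a,None,fx=3.2,fy=3.2,interpolation=2); b=cv2.resize(b,(450,450),interpolation=2)
b=cv2.copyMakeBorder(b,0,a.shape[0]-450,0,0,0); b=b[:,:800-a.shape[1]]
cv2.imwrite("pics/crop0.png",np.hstack([a,b])); print(a.shape)
E
```

```text
(576, 448, 3)
```

View pics/crop0.png

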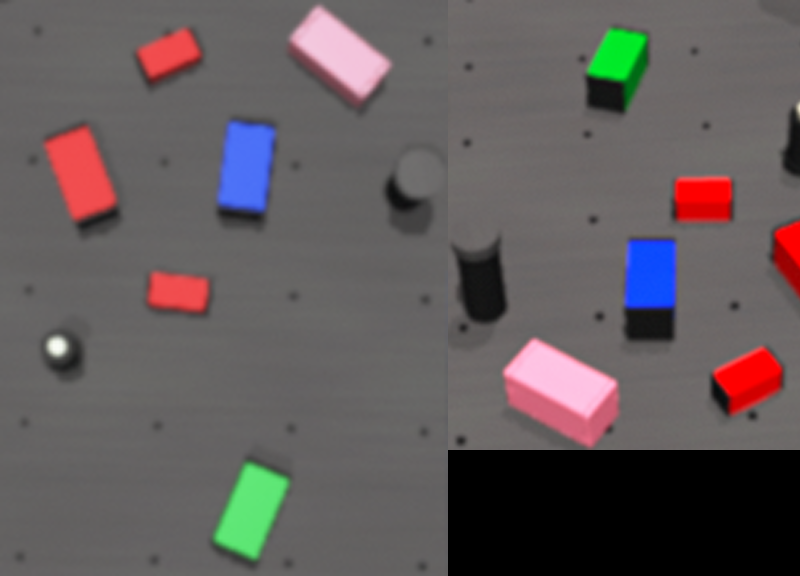

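```bash
cat >> h.py <<'E'
def hsv(f): return cv2.cvtColor(f["pixels"],cv2.COLOR_RGB2HSV)
RNG={"orange":((8,120,60),(22,255,255)),"blue":((108,150,120),(128,255,255)),"green":((45,120,70),(75,255,255)),
 "red":((172,120,100),(6,255,255)),"yellow":((23,120,100),(35,255,255)),"mat":((95,60,60),(118,200,170))}
def blobs(f,c,amin=60):
    H=hsv(f);lo,hi=RNG[c]
    m=cv2.inRange(H,lo,hi) if lo[0]<=hi[0] else cv2.inRange(H,lo,(180,255,255))|cv2.inRange(H,(0,)+lo[1:],hi)
    cs=[k for k in cv2.findContours(m,cv2.RETR_EXTERNAL,cv2.CHAIN_APPROX_NONE)[0] if cv2.contourArea(k)>amin]
    return sorted(cs,key=cv2.contourArea,reverse=True)
def wrect(f,k,z):
    P=np.array([onz(f,*p[0],z)[:2] for p in k])*1000
    c,s,a=cv2.minAreaRect(P.astype(np.float32))
    if s[0]<s[1]: s=s[::-1]; a+=90
    a=(a+90)%180-90
    return np.round(c,1),np.round(s,1),round(a,1)
E
python3 - <<'E'
from h import *
t=load("top0");s=load("scene0")
for c,z in(("orange",.062),("mat",.004),("blue",.036),("green",.036),("red",.036),("yellow",.036)):
    for k in blobs(t,c,60)[:4]:
        x,y,w,h=cv2.boundingRect(k);print("top",c,(x+w//2,y+h//2),cv2.contourArea(k),*wrect(t,k,z))
    for k in blobs(s,c,60)[:4]:
        x,y,w,h=cv2.boundingRect(k);ap=cv2.approxPolyDP(k,3,True)[:,0].tolist();print(" scene",c,(x+w//2,y+h//2),cv2.contourArea(k),ap[:8])
k=blobs(t,"orange")[0]; print(cv2.approxPolyDP(k,3,True)[:,0].tolist())
print("knob",tri((t,174,266),(s,470,189)))
E
```

```text
top orange (177, 267) 8460.0 [516.2 310.9] [218.9 210.4] 86.6
 scene orange (471, 212) 8286.0 [[412, 174], [410, 192], [426, 251], [521, 251], [527, 246], [532, 231], [503, 171]]
 scene orange (608, 63) 2319.0 [[639, 42], [626, 42], [612, 31], [605, 31], [600, 41], [595, 39], [576, 95], [639, 90]]
 scene orange (83, 64) 1185.0 [[132, 66], [129, 55], [33, 59], [38, 72]]
 scene orange (558, 61) 1164.0 [[540, 34], [535, 56], [565, 88], [581, 34], [572, 34], [563, 54], [554, 54], [549, 48]]
top mat (455, 279) 221.5 [ 504.3 -341.1] [241.  240.2] -88.9
 scene mat (286, 36) 211.0 [[281, 13], [279, 20], [285, 19], [278, 25], [281, 29], [274, 29], [279, 32], [268, 41]]
 scene mat (288, 37) 138.5 [[268, 14], [261, 30], [264, 23], [264, 27], [268, 25], [263, 22], [268, 21], [266, 17]]
top blue (342, 197) 350.0 [691.2 -62.8] [63.9 34.6] -5.8
 scene blue (301, 284) 434.5 [[293, 271], [292, 295], [310, 295], [310, 271]]
top green (343, 304) 383.0 [438.7 -71.2] [64.6 35. ] -22.0
 scene green (289, 206) 350.5 [[286, 191], [278, 208], [290, 210], [292, 220], [300, 194]]
top red (227, 126) 3312.0 [857.7 219. ] [181.9 112.9] -69.7
top red (290, 199) 376.5 [682.9  59.9] [65.6 36. ] 22.1
top red (440, 141) 370.5 [ 832.8 -296.6] [101.4  25.7] -13.7
top red (318, 162) 181.0 [774.2  -3.4] [44.  27.1] -61.5
 scene red (470, 346) 6850.0 [[493, 299], [411, 334], [411, 351], [442, 393], [525, 355], [530, 338]]
 scene red (169, 366) 803.5 [[182, 339], [174, 338], [154, 383], [157, 393], [164, 394], [169, 388], [184, 346]]
 scene red (364, 280) 636.5 [[361, 261], [348, 267], [348, 279], [363, 299], [364, 291], [379, 281]]
 scene red (338, 324) 395.0 [[346, 312], [325, 320], [331, 336], [350, 326]]
[[136, 218], [126, 307], [215, 316], [220, 313], [226, 226]]
knob [0.51572251 0.31263206 0.09056395]
```

Emit:
move_arm --commands '[[[0,0,0.2],[0,0,0.04]],[[0.3,-0.5,0.6],[0,0,0.078]],[[0.8,-0.7,0.6],[0,0,0.078]],[[0.8,-0.7,0.6],[0,0,0.078]],[[0.8,-0.7,0.6],[0,0,0.078]]]' --claw 1 --force 10

```text
time_s: 0.52
eef_pos: [0.3167, 0.4868, 0.2865]
ee_rot: [[-0.996, 0.087, 0.0], [0.087, 0.996, -0.0], [-0.0, -0.0, -1.0]]
wrist_force: [0.4, 1.6, -0.5]
gripper_width: 0.0911
gripper_force: 0.0
```

Emit:
move_arm --commands '[[[0.76,-0.69,0],[0,0,0]],[[0.76,-0.69,0],[0,0,0]],[[0.76,-0.69,0],[0,0,0]],[[0.76,-0.69,0],[0,0,0]],[[0.76,-0.69,0],[0,0,0]]]'

```text
time_s: 0.93
eef_pos: [0.4694, 0.3481, 0.2857]
ee_rot: [[-0.996, 0.088, -0.0], [0.088, 0.996, -0.0], [0.0, -0.0, -1.0]]
wrist_force: [0.8, 0.9, 0.2]
gripper_width: 0.0911
gripper_force: 0.0
```

Emit:
move_arm --commands '[[[0,0,0],[0,0,0]],[[0,0,0],[0,0,0]],[[0,0,0],[0,0,0]]]'

```text
time_s: 1.18
eef_pos: [0.4677, 0.3501, 0.2855]
ee_rot: [[-0.996, 0.088, -0.001], [0.088, 0.996, -0.0], [0.001, -0.0, -1.0]]
wrist_force: [-0.4, -0.3, 0.5]
gripper_width: 0.0913
gripper_force: 0.0
```

```bash
python3 - <<'E'
from h import *
f=shot("wrist","w1"); o=get_obs(); print(o["eef_pos"],o["ee_rot"].round(3),f["vfov"],f["k1"],ray(f,320,240),f["rvec"])
E
```

```text
[0.46735473 0.35053774 0.285658  ] [[-0.996  0.087 -0.001]
 [ 0.087  0.996 -0.   ]
 [ 0.001 -0.    -1.   ]] 70.36645893139917 -0.04482809590715805 (array([0.38518239, 0.35791294, 0.48532297]), array([ 0.27140774, -0.03607655, -0.9621257 ])) [-2.14404396 -1.961711   -0.29609855]
```

View pics/w1.png

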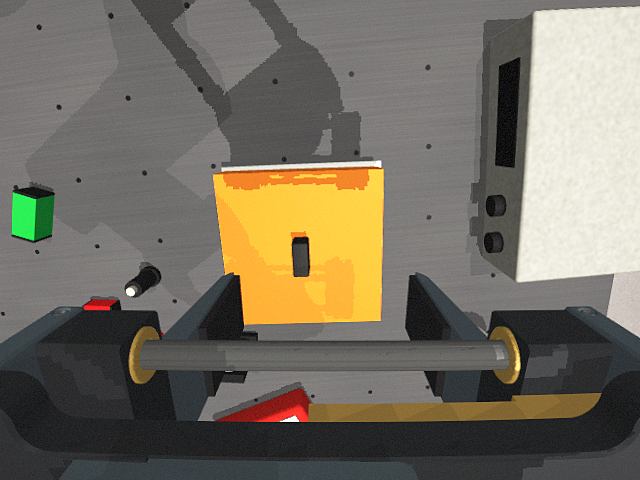

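```bash
python3 - <<'E'
from h import *
f=load("w1");t=load("top0");s=load("scene0")
def mm(f,u,v,z): return (onz(f,u,v,z)[:2]*1000).round(1)
for p in((214,188),(383,187),(381,320),(383,168),(232,273)): print(p,mm(f,*p,.062))
print("top"); 
for p in((136,218),(126,307),(215,316),(220,313),(226,226)): print(p,mm(t,*p,.062))
# knob dark blob
for n,g,roi in(("w",f,(280,225,325,285)),("t",t,(160,250,190,282)),("s",s,(455,180,485,212))):
    x0,y0,x1,y1=roi; m=(g["pixels"][y0:y1,x0:x1].max(2)<90).astype(np.uint8)
    k=max(cv2.findContours(m,0,1)[0],key=cv2.contourArea)+[x0,y0]
    print(n,cv2.approxPolyDP(k,1.5,True)[:,0].tolist(),wrect(g,k,.094),cv2.boundingRect(k))
g=cv2.resize(f["pixels"][220:290,270:330,::-1],None,fx=6,fy=6); h=cv2.resize(t["pixels"][210:325,120:240,::-1],None,fx=3.6,fy=3.65)
cv2.imwrite("pics/knob.png",np.hstack([g,h[:420]]))
E
```

```text
(214, 188) [426.  217.1]
(383, 187) [443.6 425.9]
(381, 320) [627.8 416.2]
(383, 168) [420.6 426.9]
(232, 273) [539.8 220.6]
top
(136, 218) [624.7 413.3]
(126, 307) [419.7 424.7]
(215, 316) [405.3 219.7]
(220, 313) [412.4 208.6]
(226, 226) [611.2 203.1]
w [[295, 237], [292, 242], [294, 276], [308, 275], [307, 237]] (array([514.5, 317.6]), array([50., 20.]), -3.4) (292, 237, 18, 40)
t [[170, 257], [168, 273], [178, 274], [179, 258]] (array([516.1, 309.5]), array([38.4, 23.7]), -2.8) (168, 257, 12, 18)
s [[466, 185], [463, 194], [467, 205], [474, 205], [476, 195], [472, 185]] (array([538.5, 305.5]), array([66.7, 27.8]), -6.2) (463, 185, 14, 21)
```

View pics/knob.png

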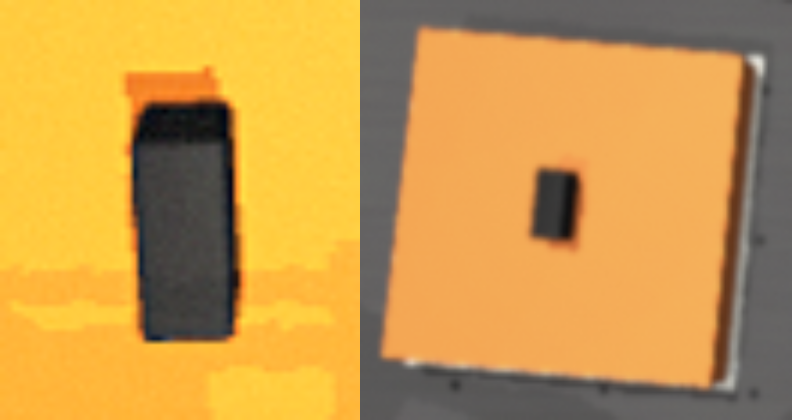

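```bash
python3 - <<'E'
from h import *
f=load("w1");t=load("top0");s=load("scene0")
C=[onz(t,*p,.062)*1000 for p in((136.1,217.7),(226.4,224.2),(218.1,316),(126.1,308.1))]
print(np.array(C).round(1),np.mean(C,0))
e=[C[0]-C[3],C[1]-C[2],C[3]-C[2],C[0]-C[1]]
print([round(np.degrees(np.arctan2(a[1],a[0])),1) for a in e])
K=[onz(f,*p,.094)*1000 for p in((292.5,243.3),(308.7,243.3),(308.7,276.3),(293.8,276.7))]
print(np.array(K).round(1),np.mean(K,0)); print("tri",tri((f,301,260),(t,174.2,265.9)))
print("tri corner",tri((f,383,189),(t,126.1,308.1)),tri((f,381,321),(t,136.1,217.7)))
E
```

```text
[[625.4 413.1  62. ]
 [615.4 202.4  62. ]
 [405.5 212.7  62. ]
 [417.2 424.4  62. ]] [515.88463016 313.14470823  62.        ]
[np.float64(-3.1), np.float64(-2.8), np.float64(86.8), np.float64(87.3)]
[[496.7 310.   94. ]
 [498.5 329.4  94. ]
 [540.8 325.   94. ]
 [539.7 306.6  94. ]] [518.90209407 317.76336691  94.        ]
tri [0.51873247 0.31456    0.08431501]
tri corner [0.42859475 0.40790923 0.12658278] [0.62596684 0.41381612 0.06566787]
```

Emit:
move_arm --commands '[[[0.248,-0.18,0],[0,0,0.011]],[[0.248,-0.18,-0.2],[0,0,0.011]],[[0.248,-0.18,-0.4],[0,0,0.011]],[[0.248,-0.18,-0.6],[0,0,0.011]],[[0.248,-0.18,-0.8],[0,0,0.011]]]'

```text
time_s: 1.65
eef_pos: [0.5167, 0.3149, 0.1243]
ee_rot: [[-0.999, 0.052, 0.0], [0.052, 0.999, 0.0], [-0.0, 0.0, -1.0]]
wrist_force: [0.6, 0.3, -0.5]
gripper_width: 0.0917
gripper_force: 0.0
```

Emit:
move_arm --commands '[[[0,0,-0.1],[0,0,0]],[[0,0,-0.2],[0,0,0]],[[0,0,-0.25],[0,0,0]],[[0,0,-0.25],[0,0,0]],[[0,0,-0.25],[0,0,0]]]'

```text
time_s: 2.07
eef_pos: [0.5174, 0.3148, 0.0763]
ee_rot: [[-0.999, 0.052, 0.0], [0.052, 0.999, 0.0], [-0.0, 0.0, -1.0]]
wrist_force: [-0.2, 0.1, 0.6]
gripper_width: 0.091
gripper_force: 0.0
```

Emit:
move_arm --commands '[[[0,0,-0.032],[0,0,0]],[[0,0,-0.032],[0,0,0]],[[0,0,-0.032],[0,0,0]],[[0,0,-0.032],[0,0,0]],[[0,0,-0.032],[0,0,0]]]' --claw 0 --force 30

```text
time_s: 2.48
eef_pos: [0.5179, 0.3142, 0.07]
ee_rot: [[-0.999, 0.053, 0.001], [0.053, 0.999, 0.0], [-0.001, 0.0, -1.0]]
wrist_force: [-0.9, -0.3, 0.5]
gripper_width: 0.0605
gripper_force: 0.0
```

Emit:
move_arm --commands '[[[0,0,0],[0,0,0]],[[0,0,0],[0,0,0]],[[0,0,0],[0,0,0]],[[0,0,0],[0,0,0]],[[0,0,0],[0,0,0]]]'

```text
time_s: 2.9
eef_pos: [0.5177, 0.3141, 0.0694]
ee_rot: [[-0.999, 0.053, 0.0], [0.053, 0.999, -0.0], [-0.0, -0.0, -1.0]]
wrist_force: [-0.2, -0.2, 0.3]
gripper_width: 0.0274
gripper_force: 0.0
```

Emit:
move_arm --commands '[[[0,0,0],[0,0,0]],[[0,0,0],[0,0,0]],[[0,0,0],[0,0,0]],[[0,0,0],[0,0,0]],[[0,0,0],[0,0,0]]]'

```text
time_s: 3.32
eef_pos: [0.5177, 0.3141, 0.0694]
ee_rot: [[-0.999, 0.053, -0.0], [0.053, 0.999, -0.0], [0.0, -0.0, -1.0]]
wrist_force: [-0.0, -0.6, 0.4]
gripper_width: 0.0006
gripper_force: 0.0
```

Emit:
move_arm --commands '[[[0,0,0.02],[0,0,0]],[[0,0,0.05],[0,0,0]],[[0,0,0.1],[0,0,0]],[[0,0,0.15],[0,0,0]],[[0,0,0.2],[0,0,0]]]'

```text
time_s: 3.73
eef_pos: [0.5179, 0.3142, 0.111]
ee_rot: [[-0.999, 0.053, 0.001], [0.053, 0.999, 0.0], [-0.001, 0.0, -1.0]]
wrist_force: [-0.3, -0.3, 0.0]
gripper_width: 0.0005
gripper_force: 0.0
```

The fingers shut on nothing, so the cover may have been knocked aside. I'm rising to look.

Emit:
move_arm --commands '[[[0,0,0.2],[0,0,0]],[[0,0,0.4],[0,0,0]],[[0,0,0.6],[0,0,0]],[[0,0,0.8],[0,0,0]],[[-0.2,0.2,0.95],[0,0,0]]]' --claw 1

```text
time_s: 4.15
eef_pos: [0.4958, 0.338, 0.2952]
ee_rot: [[-0.998, 0.057, 0.008], [0.057, 0.998, 0.002], [-0.007, 0.003, -1.0]]
wrist_force: [1.0, 0.2, 0.7]
gripper_width: 0.0311
gripper_force: 0.0
```

```bash
python3 - <<'E'
from h import *
t=shot("top","top1");f=shot("wrist","w2")
cv2.imwrite("pics/b.png",np.hstack([cv2.resize(f["pixels"][:,:,::-1],(440,330)),cv2.resize(t["pixels"][180:360,80:270,::-1],(350,330))]))
E
```

```text
(no output)
```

View pics/b.png

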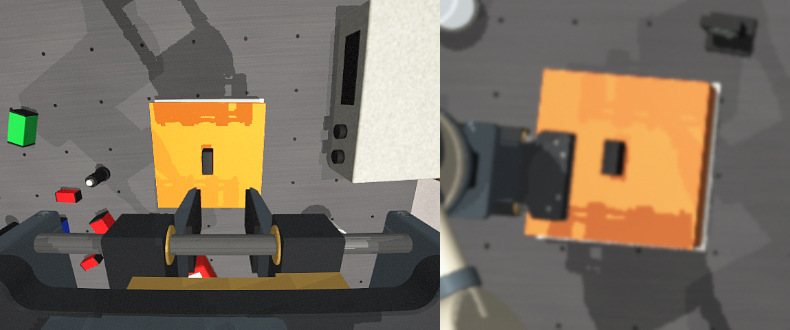

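```bash
python3 - <<'E'
from h import *
f=load("w2");t=load("top1");s=shot("scene","s1"); t0=load("top0")
print(ray(f,320,240)[0], get_obs()["eef_pos"])
for n,g,roi in(("w",f,(270,200,340,270)),("t",t,(160,250,190,282)),("s",s,(455,170,485,215))):
    x0,y0,x1,y1=roi; m=(g["pixels"][y0:y1,x0:x1].max(2)<90).astype(np.uint8)
    k=max(cv2.findContours(m,0,1)[0],key=cv2.contourArea)+[x0,y0]
    print(n,cv2.approxPolyDP(k,1.5,True)[:,0].tolist(),wrect(g,k,.094),cv2.boundingRect(k))
cv2.imwrite("pics/c.png",np.hstack([cv2.resize(f["pixels"][130:310,210:400,::-1],(400,380)),cv2.resize(s["pixels"][150:270,395:540,::-1],(400,380))]))
for p in((.5177,.3141,.094),): print(proj(f,p),proj(t,p),proj(s,p))
E
```

```text
[0.40583419 0.34799667 0.49656213] [0.49113677 0.34161726 0.29198373]
w [[296, 216], [294, 219], [295, 253], [308, 253], [309, 216]] (array([515.5, 317.1]), array([47.2, 18.6]), -3.9) (294, 216, 16, 38)
t [[170, 257], [169, 273], [178, 274], [179, 258]] (array([516.3, 309.6]), array([37.9, 22.7]), 1.5) (169, 257, 11, 18)
s [[466, 185], [463, 194], [467, 205], [474, 205], [476, 195], [472, 185]] (array([538.5, 305.5]), array([66.7, 27.8]), -6.2) (463, 185, 14, 21)
[299.10308767 236.6724132 ] [172.04369381 264.81200707] [470.27540322 188.39138431]
```

View pics/c.png

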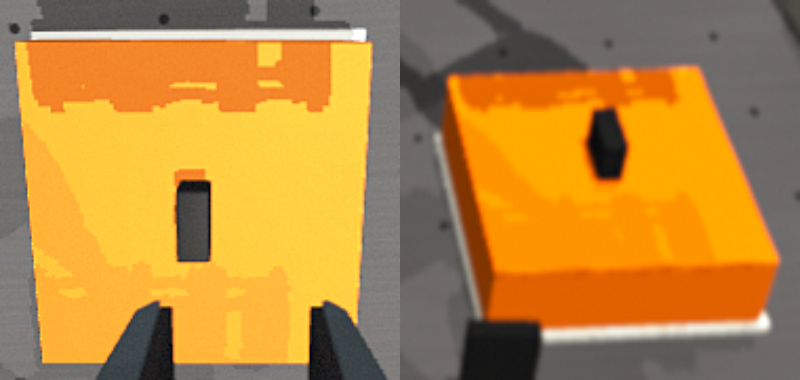

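```bash
python3 - <<'E'
from h import *
f=load("w1")
T=np.array([.46735,.35054,.28566])
for dz in(0,.019,-.019): print(dz,[proj(f,T+[.087*s*.0457,s*.0457,dz]).round() for s in(-1,1)])
t=load("top1");T=np.array([.493,.340,.2935]); print(proj(t,T),proj(t,T+[0,0,.1]))
E
python3 - <<'E'
import cv2,numpy as np
a=cv2.imread("pics/w1.png")[240:420,200:440]; b=cv2.imread("pics/top1.png")[180:330,80:260]
cv2.imwrite("pics/d.png",np.hstack([cv2.resize(a,(480,360)),cv2.resize(b,(320,360))]))
E
```

```text
0 [array([252., 279.]), array([396., 279.])]
0.019 [array([245., 292.]), array([403., 291.])]
-0.019 [array([257., 269.]), array([391., 268.])]
[126.11716579 273.59639793] [103.16959088 272.22219667]
```

View pics/d.png

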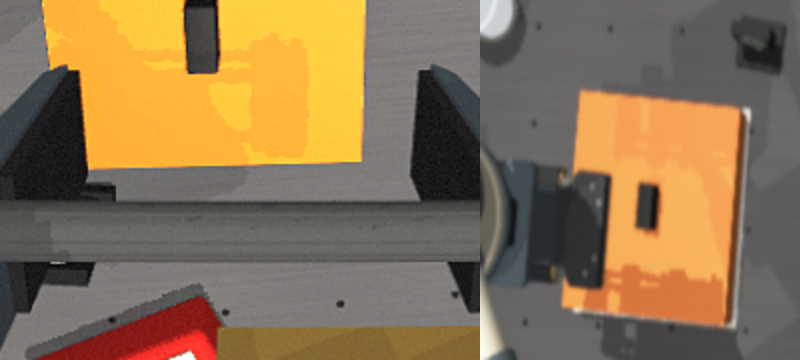

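```bash
python3 - <<'E'
from h import *
from scipy.optimize import least_squares as L
f=load("w1"); o=np.array([.46735,.35054,.28566]); X=np.array([-.996,.087,0.001]);Y=np.array([.087,.996,0])
pts=[((240,276),-1,1),((244,325),-1,-1),((408.5,277),1,1),((406,329),1,-1)]
def r(p):
    return np.concatenate([proj(f,o+X*(p[0]+s2*p[3])+Y*(s*p[2]+p[4])+[0,0,p[1]])-u for u,s,s2 in pts])
s=L(r,[0,0,.0457,.016,0]);print(s.x.round(4),s.fun.round(1))
s=L(lambda p:r([p[0],p[1],.0457,.016,p[2]]),[0,0,0]);print(s.x.round(4),s.fun.round(1))
E
```

```text
[-0.0222 -0.0118  0.0567  0.0191  0.0004] [-0.1  0.7  0.1  2.1  0.8 -0.6 -0.8 -2.2]
[-0.0021  0.0287  0.0004] [ 0.1 -0.2  0.5  3.   0.6 -1.5 -1.2 -1.3]
```

Emit:
move_arm --commands '[[[0.133,-0.138,-0.2],[0,0,0]],[[0.133,-0.138,-0.4],[0,0,0]],[[0.133,-0.138,-0.6],[0,0,0]],[[0.133,-0.138,-0.8],[0,0,0]],[[0.133,-0.138,-0.98],[0,0,0]]]'

```text
time_s: 4.72
eef_pos: [0.518, 0.3114, 0.091]
ee_rot: [[-0.999, 0.054, -0.0], [0.054, 0.999, -0.0], [0.0, -0.0, -1.0]]
wrist_force: [1.0, 1.6, -0.8]
gripper_width: 0.0763
gripper_force: 0.0
```

Emit:
move_arm --commands '[[[0,0,-0.05],[0,0,0]],[[0,0,-0.09],[0,0,0]],[[0,0,-0.12],[0,0,0]],[[0,0,-0.12],[0,0,0]],[[0,0,-0.12],[0,0,0]]]'

```text
time_s: 5.13
eef_pos: [0.5193, 0.313, 0.0707]
ee_rot: [[-0.999, 0.053, 0.002], [0.053, 0.999, 0.001], [-0.002, 0.001, -1.0]]
wrist_force: [-0.9, -0.5, 0.3]
gripper_width: 0.0915
gripper_force: 0.0
```

Emit:
move_arm --commands '[[[0,0,-0.02],[0,0,0]],[[0,0,-0.04],[0,0,0]],[[0,0,-0.06],[0,0,0]],[[0,0,-0.08],[0,0,0]],[[0,0,-0.08],[0,0,0]]]'

```text
time_s: 5.55
eef_pos: [0.5178, 0.3123, 0.0522]
ee_rot: [[-0.999, 0.053, -0.001], [0.053, 0.999, -0.0], [0.001, -0.001, -1.0]]
wrist_force: [-0.0, -0.3, -0.8]
gripper_width: 0.0913
gripper_force: 0.0
```

```bash
python3 - <<'E'
from h import *
f=shot("wrist","w3");s=shot("scene","s3");print(get_obs()["eef_pos"],get_obs()["wrist_force"])
cv2.imwrite("pics/e.png",np.hstack([cv2.resize(f["pixels"][150:420,140:480,::-1],(440,350)),cv2.resize(s["pixels"][120:270,395:545,::-1],(350,350))]))
E
```

```text
[0.51810654 0.31243581 0.05276568] [0.38741267 0.63289522 0.4247208 ]
```

View pics/e.png

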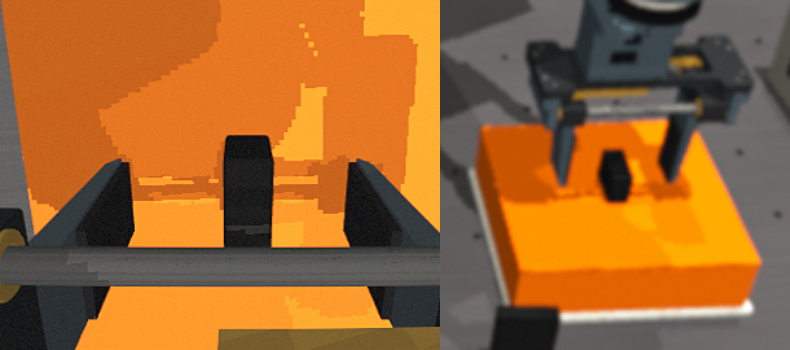

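Emit:
move_arm --commands '[[[0,0,-0.03],[0,0,0]],[[0,0,-0.055],[0,0,0]],[[0,0,-0.055],[0,0,0]],[[0,0,-0.055],[0,0,0]],[[0,0,-0.055],[0,0,0]]]' --claw 0.15 --force 30

```text
time_s: 6.07
eef_pos: [0.5182, 0.3125, 0.0419]
ee_rot: [[-0.999, 0.053, -0.0], [0.053, 0.999, -0.0], [0.0, -0.0, -1.0]]
wrist_force: [0.8, 0.3, -0.6]
gripper_width: 0.061
gripper_force: 0.0
```

Emit:
move_arm --commands '[[[0,0,0],[0,0,0]],[[0,0,0],[0,0,0]],[[0,0,0],[0,0,0]],[[0,0,0],[0,0,0]],[[0,0,0],[0,0,0]]]' --claw 0

```text
time_s: 6.48
eef_pos: [0.5182, 0.3125, 0.042]
ee_rot: [[-0.999, 0.053, 0.0], [0.053, 0.999, 0.0], [-0.0, 0.0, -1.0]]
wrist_force: [-0.5, -0.3, 0.6]
gripper_width: 0.0275
gripper_force: 0.0
```

Emit:
move_arm --commands '[[[0,0,0],[0,0,0]],[[0,0,0],[0,0,0]],[[0,0,0],[0,0,0]],[[0,0,0],[0,0,0]]]'

```text
time_s: 6.82
eef_pos: [0.5183, 0.3127, 0.042]
ee_rot: [[-0.999, 0.053, 0.0], [0.053, 0.999, 0.0], [-0.0, 0.0, -1.0]]
wrist_force: [-0.1, 2.7, 0.8]
gripper_width: 0.0197
gripper_force: 30.0
```

Emit:
move_arm --commands '[[[0,0,0.03],[0,0,0]],[[0,0,0.1],[0,0,0]],[[0,0,0.22],[0,0,0]],[[0,0,0.38],[0,0,0]],[[0,0,0.55],[0,0,0]]]'

```text
time_s: 7.23
eef_pos: [0.5172, 0.3118, 0.1525]
ee_rot: [[-0.999, 0.053, -0.002], [0.053, 0.999, -0.001], [0.002, -0.002, -1.0]]
wrist_force: [0.9, 0.3, -3.7]
gripper_width: 0.0197
gripper_force: 30.0
```

Emit:
move_arm --commands '[[[0,-0.05,0.08],[0,0,0]],[[0,-0.15,0.1],[0,0,0]],[[0,-0.3,0.1],[0,0,0]],[[0,-0.45,0.1],[0,0,0]],[[0,-0.6,0.1],[0,0,0.004]]]'

```text
time_s: 7.65
eef_pos: [0.5176, 0.1912, 0.1723]
ee_rot: [[-0.999, 0.04, -0.0], [0.04, 0.999, -0.0], [0.0, -0.0, -1.0]]
wrist_force: [0.6, 0.7, -4.0]
gripper_width: 0.0194
gripper_force: 30.0
```

Emit:
move_arm --commands '[[[-0.01,-0.17,0],[0,0,0.005]],[[-0.02,-0.35,0],[0,0,0.01]],[[-0.03,-0.55,0],[0,0,0.015]],[[-0.04,-0.75,0],[0,0,0.017]],[[-0.05,-0.95,0],[0,0,0.017]]]'

```text
time_s: 8.07
eef_pos: [0.5073, 0.0007, 0.1722]
ee_rot: [[-1.0, -0.014, -0.0], [-0.014, 1.0, -0.0], [0.0, -0.0, -1.0]]
wrist_force: [0.6, 0.1, -3.2]
gripper_width: 0.0197
gripper_force: 30.0
```

Emit:
move_arm --commands '[[[0,-0.18,0],[0,0,0]],[[0,-0.36,0],[0,0,0]],[[0,-0.55,0],[0,0,0]],[[0,-0.75,0],[0,0,0]],[[0,-0.95,0],[0,0,0]]]'

```text
time_s: 8.48
eef_pos: [0.5074, -0.1894, 0.1722]
ee_rot: [[-1.0, -0.013, -0.001], [-0.013, 1.0, -0.0], [0.001, -0.0, -1.0]]
wrist_force: [1.7, 0.0, -3.4]
gripper_width: 0.0201
gripper_force: 30.0
```

Emit:
move_arm --commands '[[[-0.01,-0.2,0],[0,0,0]],[[-0.01,-0.4,0],[0,0,0]],[[-0.01,-0.6,0],[0,0,0]],[[-0.01,-0.75,0],[0,0,0]],[[-0.01,-0.76,0],[0,0,0]]]'

```text
time_s: 8.9
eef_pos: [0.5056, -0.345, 0.1719]
ee_rot: [[-1.0, -0.009, 0.0], [-0.009, 1.0, -0.002], [-0.0, -0.002, -1.0]]
wrist_force: [-0.9, 0.2, -3.4]
gripper_width: 0.0198
gripper_force: 30.0
```

```bash
python3 - <<'E'
from h import *
t=shot("top","top2");w=shot("wrist","w4");s=shot("scene","s4");o=get_obs();print(o["eef_pos"],o["wrist_force"])
cv2.imwrite("pics/f.png",cv2.resize(t["pixels"][120:400,100:530,::-1],(800,521)))
E
```

```text
[ 0.50561918 -0.3392989   0.17174753] [-0.07786225 -0.22626243 -3.29160195]
```

View pics/f.png

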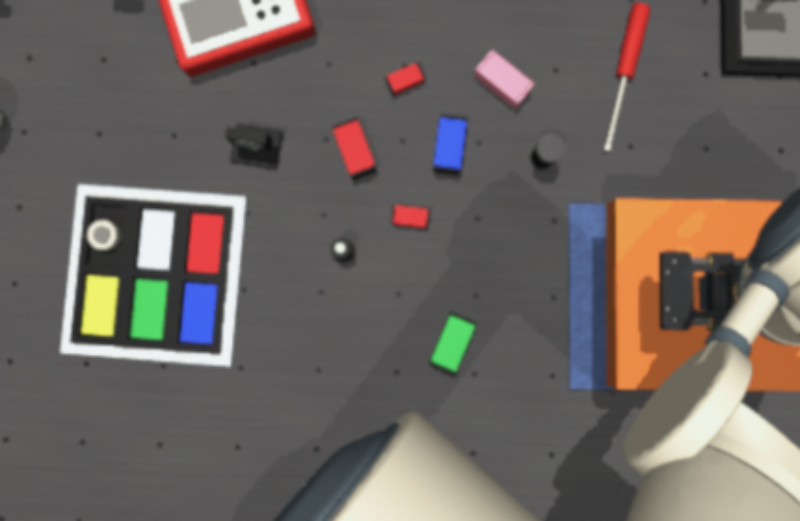

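The tray is uncovered (cartridge upper left; bays white and red in the far row, yellow, green and blue in the near row), and the cover hangs over the mat. Lowering it.

Emit:
move_arm --commands '[[[-0.01,0,-0.15],[0,0,0]],[[-0.01,0,-0.3],[0,0,0]],[[-0.01,0,-0.45],[0,0,0]],[[-0.01,0,-0.57],[0,0,0]],[[-0.01,0,-0.61],[0,0,0]]]'

```text
time_s: 9.47
eef_pos: [0.5026, -0.3366, 0.0469]
ee_rot: [[-1.0, -0.014, -0.004], [-0.014, 1.0, 0.003], [0.004, 0.004, -1.0]]
wrist_force: [-1.5, 1.3, -3.3]
gripper_width: 0.0197
gripper_force: 30.0
```

Emit:
move_arm --commands '[[[0,0,-0.01],[0,0,0]],[[0,0,-0.02],[0,0,0]],[[0,0,-0.03],[0,0,0]],[[0,0,-0.04],[0,0,0]],[[0,0,-0.045],[0,0,0]]]'

```text
time_s: 9.88
eef_pos: [0.5047, -0.3398, 0.0419]
ee_rot: [[-1.0, -0.013, 0.001], [-0.013, 1.0, -0.001], [-0.001, -0.001, -1.0]]
wrist_force: [0.6, 0.3, -2.9]
gripper_width: 0.0196
gripper_force: 30.0
```

```bash
python3 - <<'E'
from h import *
t=load("top2")
o=get_obs();print(o["eef_pos"],o["wrist_force"])
# tray plate white outline + bay floors
H=hsv(t); m=cv2.inRange(H,(0,0,150),(180,50,255)); m[:, :125]=0; m[:,240:]=0; m[:205]=0; m[330:]=0
k=max(cv2.findContours(m,0,1)[0],key=cv2.contourArea); print("plate z6",wrect(t,k,.006),cv2.contourArea(k))
for c in("yellow","green","blue","red"):
  for k in blobs(t,c):
    x,y,w,h=cv2.boundingRect(k)
    if x<235 and y>210: print("bay",c,wrect(t,k,.008))
    elif 280<x<350 and 180<y<320 : print("blk",c,wrect(t,k,.036),cv2.contourArea(k))
E
```

```text
[ 0.5047312  -0.33982183  0.04186426] [ 0.64978664  0.30064254 -2.85583537]
plate z6 (array([515.7, 315.9]), array([223.1, 221. ]), 87.2) 8301.5
bay yellow (array([474.1, 382.2]), array([78.2, 43.8]), -2.7)
bay green (array([471. , 318.8]), array([78.2, 44.6]), -3.0)
blk green (array([438.5, -71.1]), array([65. , 35.6]), -22.2) 392.5
bay blue (array([467.5, 254.4]), array([76.9, 42.6]), -2.4)
blk blue (array([691.2, -62.7]), array([63.9, 34.6]), -5.8) 350.5
bay red (array([557.6, 249.7]), array([78.6, 44. ]), -3.0)
blk red (array([595.8, -14. ]), array([43.6, 26.3]), 85.1) 178.5
```

Emit:
move_arm --commands '[[[0,0,-0.004],[0,0,0]],[[0,0,-0.008],[0,0,0]],[[0,0,-0.011],[0,0,0]],[[0,0,-0.011],[0,0,0]],[[0,0,-0.011],[0,0,0]]]'

```text
time_s: 10.3
eef_pos: [0.5045, -0.3397, 0.04]
ee_rot: [[-1.0, -0.013, 0.001], [-0.013, 1.0, -0.001], [-0.001, -0.001, -1.0]]
wrist_force: [-3.4, 2.8, 15.0]
gripper_width: 0.0197
gripper_force: 30.0
```

Emit:
move_arm --commands '[[[0,0,0.002],[0,0,0]],[[0,0,0.002],[0,0,0]],[[0,0,0.002],[0,0,0]],[[0,0,0.002],[0,0,0]],[[0,0,0.002],[0,0,0]]]' --claw 0.8

```text
time_s: 10.72
eef_pos: [0.5043, -0.3396, 0.0392]
ee_rot: [[-1.0, -0.013, 0.0], [-0.013, 1.0, -0.0], [-0.0, -0.0, -1.0]]
wrist_force: [-0.0, -0.2, 0.6]
gripper_width: 0.0505
gripper_force: 0.0
```

Emit:
move_arm --commands '[[[0,0,0.05],[0,0,0]],[[0,0,0.2],[0,0,0]],[[0,0,0.4],[0,0,0]],[[0,0,0.6],[0,0,0]],[[0,0,0.8],[0,0,0]]]' --claw 1

```text
time_s: 11.13
eef_pos: [0.5038, -0.3392, 0.2017]
ee_rot: [[-1.0, -0.013, -0.0], [-0.013, 1.0, 0.0], [0.0, 0.0, -1.0]]
wrist_force: [1.2, -0.3, 0.0]
gripper_width: 0.0833
gripper_force: 0.0
```

Emit:
move_arm --commands '[[[-0.07,0.2,0.1],[0,0,-0.035]],[[-0.13,0.4,0.15],[0,0,-0.07]],[[-0.2,0.6,0.15],[0,0,-0.105]],[[-0.27,0.8,0.15],[0,0,-0.1275]],[[-0.326,0.98,0.15],[0,0,-0.1275]]]'

```text
time_s: 11.55
eef_pos: [0.439, -0.1455, 0.2301]
ee_rot: [[-0.924, 0.384, 0.001], [0.384, 0.924, -0.0], [-0.001, -0.0, -1.0]]
wrist_force: [1.7, 1.0, 0.4]
gripper_width: 0.091
gripper_force: 0.0
```

Emit:
move_arm --commands '[[[0,0.18,0],[0,0,0]],[[0,0.36,0],[0,0,0]],[[0,0.36,0],[0,0,0]],[[0,0.36,0],[0,0,0]]]'

```text
time_s: 11.88
eef_pos: [0.44, -0.0734, 0.23]
ee_rot: [[-0.927, 0.375, 0.001], [0.375, 0.927, -0.0], [-0.001, 0.0, -1.0]]
wrist_force: [-0.2, -1.2, 0.3]
gripper_width: 0.0915
gripper_force: 0.0
```

```bash
cat >> h.py <<'E'
def meas(f,c,z,xy,rad=60):
    for k in blobs(f,c,100):
        r=wrect(f,k,z)
        if np.hypot(*(r[0]-np.array(xy)))<rad: print(c,*r,cv2.contourArea(k))
E
python3 - <<'E'
from h import *
f=shot("wrist","w5");t=shot("top","top3");o=get_obs();print(o["eef_pos"],o["ee_rot"].round(3).tolist(),o["q"])
meas(f,"green",.036,(438,-71)); meas(t,"green",.036,(438,-71))
meas(t,"blue",.036,(691,-63));meas(t,"red",.036,(683,60))
H=hsv(f);print(proj(f,(.4385,-.0711,.036)), H[208,320])
m=cv2.inRange(H,(45,120,70),(75,255,255));k=max(cv2.findContours(m,0,1)[0],key=cv2.contourArea);print(cv2.approxPolyDP(k,2,True)[:,0].tolist())
E
```

```text
[ 0.44037601 -0.07529469  0.22969127] [[-0.926, 0.378, 0.001], [0.378, 0.926, -0.001], [-0.001, -0.0, -1.0]] [-3.02917994e-01  1.91310504e-01  1.69438386e+00 -2.74123684e-04
  1.25504578e+00 -1.48631252e+00]
green [441.3 -69.7] [61.6 33.8] -21.2 1437.0
blue [691.2 -62.7] [63.9 34.6] -5.8 350.5
red [683.   59.9] [65.4 36. ] 22.1 375.5
[324.64000526 214.32083972] [ 68 178 254]
[[313, 190], [313, 240], [340, 241], [341, 190]]
```

View pics/w5.png

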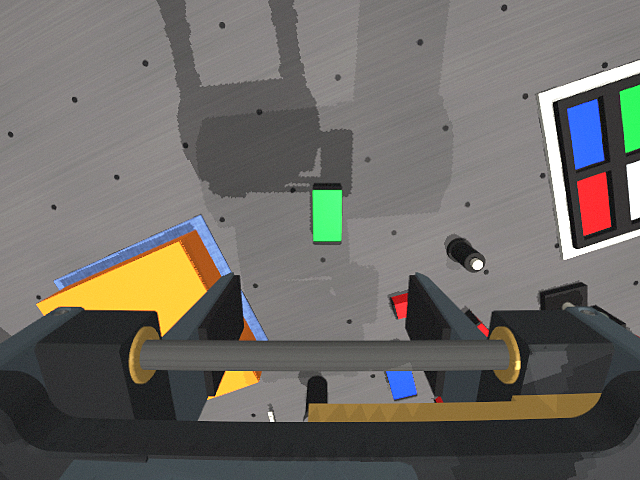

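Emit:
move_arm --commands '[[[-0.01,0.018,-0.18],[0,0,0]],[[-0.01,0.018,-0.36],[0,0,0]],[[-0.01,0.018,-0.54],[0,0,0]],[[-0.01,0.018,-0.72],[0,0,0]],[[-0.01,0.018,-0.9],[0,0,0]]]' --force 10

```text
time_s: 12.4
eef_pos: [0.4384, -0.0727, 0.0479]
ee_rot: [[-0.925, 0.38, 0.001], [0.38, 0.925, -0.0], [-0.001, 0.0, -1.0]]
wrist_force: [1.2, -0.1, -0.7]
gripper_width: 0.0909
gripper_force: 0.0
```

Emit:
move_arm --commands '[[[0,0,-0.08],[0,0,0]],[[0,0,-0.16],[0,0,0]],[[0,0,-0.22],[0,0,0]],[[0,0,-0.25],[0,0,0]],[[0,0,-0.25],[0,0,0]]]'

```text
time_s: 12.82
eef_pos: [0.4378, -0.0722, -0.0018]
ee_rot: [[-0.925, 0.379, -0.002], [0.379, 0.925, 0.0], [0.002, -0.0, -1.0]]
wrist_force: [0.1, 0.2, 0.2]
gripper_width: 0.0913
gripper_force: 0.0
```

Emit:
move_arm --commands '[[[0,0.005,-0.03],[0,0,0]],[[0,0.005,-0.05],[0,0,0]],[[0,0.005,-0.065],[0,0,0]],[[0,0.005,-0.065],[0,0,0]],[[0,0.005,-0.065],[0,0,0]]]' --claw 0 --force 10

```text
time_s: 13.23
eef_pos: [0.4382, -0.0704, -0.0137]
ee_rot: [[-0.926, 0.378, 0.0], [0.378, 0.926, -0.0], [-0.0, 0.0, -1.0]]
wrist_force: [-0.1, 0.2, -0.4]
gripper_width: 0.0607
gripper_force: 0.0
```

Emit:
move_arm --commands '[[[0,0,0],[0,0,0]],[[0,0,0],[0,0,0]],[[0,0,0],[0,0,0]],[[0,0,0],[0,0,0]],[[0,0,0],[0,0,0]]]'

```text
time_s: 13.65
eef_pos: [0.4383, -0.0703, -0.0137]
ee_rot: [[-0.926, 0.378, 0.0], [0.378, 0.926, -0.0], [-0.0, 0.0, -1.0]]
wrist_force: [0.1, 0.5, 3.8]
gripper_width: 0.0338
gripper_force: 10.0
```

Emit:
move_arm --commands '[[[0,0,0.03],[0,0,0]],[[0,0,0.1],[0,0,0]],[[0,0,0.22],[0,0,0]],[[0,0,0.38],[0,0,0]],[[0,0.1,0.5],[0,0,0]]]'

```text
time_s: 14.07
eef_pos: [0.4386, -0.052, 0.0883]
ee_rot: [[-0.925, 0.38, 0.001], [0.38, 0.925, -0.001], [-0.001, -0.0, -1.0]]
wrist_force: [1.6, 0.8, -2.5]
gripper_width: 0.0338
gripper_force: 10.0
```

Emit:
move_arm --commands '[[[0.02,0.15,0],[0,0,0.02]],[[0.05,0.32,0],[0,0,0.05]],[[0.09,0.5,0],[0,0,0.08]],[[0.12,0.7,0],[0,0,0.108]],[[0.163,0.9,0],[0,0,0.108]]]'

```text
time_s: 14.48
eef_pos: [0.4701, 0.1313, 0.0866]
ee_rot: [[-0.999, 0.043, -0.0], [0.043, 0.999, -0.0], [0.0, -0.0, -1.0]]
wrist_force: [1.6, -1.1, -3.2]
gripper_width: 0.0341
gripper_force: 10.0
```

Emit:
move_arm --commands '[[[0,0.2,0],[0,0,0]],[[0,0.4,0],[0,0,0]],[[0,0.6,0],[0,0,0]],[[0,0.8,0],[0,0,0]],[[0,0.92,0],[0,0,0]]]'

```text
time_s: 14.9
eef_pos: [0.4701, 0.3173, 0.0866]
ee_rot: [[-0.999, 0.047, 0.0], [0.047, 0.999, 0.001], [-0.0, 0.001, -1.0]]
wrist_force: [0.2, 0.1, -1.7]
gripper_width: 0.0339
gripper_force: 10.0
```

Emit:
move_arm --commands '[[[0,0,0],[0,0,0]],[[0,0,0],[0,0,0]]]'

```text
time_s: 15.07
eef_pos: [0.4701, 0.3146, 0.0862]
ee_rot: [[-0.999, 0.046, -0.0], [0.046, 0.999, -0.0], [0.0, -0.0, -1.0]]
wrist_force: [0.2, -0.3, -3.1]
gripper_width: 0.034
gripper_force: 10.0
```

Emit:
move_arm --commands '[[[0.004,0.019,0],[0,0,0]],[[0.004,0.019,-0.12],[0,0,0]],[[0.004,0.019,-0.24],[0,0,0]],[[0.004,0.019,-0.34],[0,0,0]],[[0.004,0.019,-0.38],[0,0,0]]]'

```text
time_s: 15.48
eef_pos: [0.4704, 0.3156, 0.0081]
ee_rot: [[-0.999, 0.05, -0.003], [0.05, 0.999, -0.002], [0.003, -0.002, -1.0]]
wrist_force: [-1.1, 0.1, -2.7]
gripper_width: 0.034
gripper_force: 10.0
```

Emit:
move_arm --commands '[[[0,0,-0.015],[0,0,0]],[[0,0,-0.03],[0,0,0]],[[0,0,-0.045],[0,0,0]],[[0,0,-0.055],[0,0,0]],[[0,0,-0.055],[0,0,0]]]'

```text
time_s: 15.9
eef_pos: [0.4718, 0.3175, -0.0005]
ee_rot: [[-0.999, 0.049, 0.001], [0.049, 0.999, 0.0], [-0.001, 0.0, -1.0]]
wrist_force: [-0.1, -0.7, -1.8]
gripper_width: 0.034
gripper_force: 10.0
```

```bash
python3 - <<'E'
from h import *
f=shot("wrist","w6");s=shot("scene","s6");o=get_obs();print(o["eef_pos"],o["wrist_force"])
cv2.imwrite("pics/g.png",np.hstack([cv2.resize(f["pixels"][100:400,150:500,::-1],(430,370)),cv2.resize(s["pixels"][130:270,395:535,::-1],(370,370))]))
E
```

```text
[ 4.71816009e-01  3.17570883e-01 -3.48765033e-04] [ 0.17516397 -0.72152659 -2.7384074 ]
```

View pics/g.png

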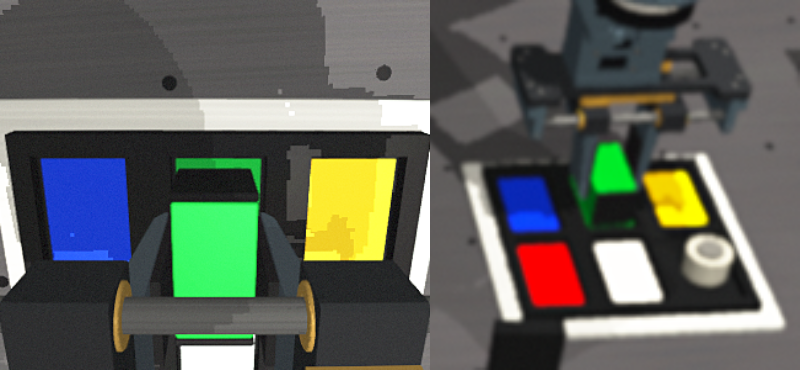

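The wrist view shows the block centred over the green bay, just above the floor. Lowering it softly.

Emit:
move_arm --commands '[[[0,0,-0.006],[0,0,0]],[[0,0,-0.012],[0,0,0]],[[0,0,-0.018],[0,0,0]],[[0,0,-0.02],[0,0,0]],[[0,0,-0.02],[0,0,0]]]'

```text
time_s: 16.42
eef_pos: [0.4715, 0.3174, -0.005]
ee_rot: [[-0.999, 0.048, -0.0], [0.048, 0.999, -0.0], [0.0, -0.0, -1.0]]
wrist_force: [1.1, -0.8, -1.8]
gripper_width: 0.0344
gripper_force: 10.0
```

Emit:
move_arm --commands '[[[0,0,-0.002],[0,0,0]],[[0,0,-0.004],[0,0,0]],[[0,0,-0.006],[0,0,0]],[[0,0,-0.006],[0,0,0]]]'

```text
time_s: 16.75
eef_pos: [0.4716, 0.3175, -0.0057]
ee_rot: [[-0.999, 0.048, 0.0], [0.048, 0.999, 0.0], [-0.0, 0.0, -1.0]]
wrist_force: [-0.8, -0.9, 6.6]
gripper_width: 0.0337
gripper_force: 10.0
```

Emit:
move_arm --commands '[[[0,0,0.002],[0,0,0]],[[0,0,0.002],[0,0,0]],[[0,0,0.002],[0,0,0]],[[0,0,0.002],[0,0,0]]]' --claw 0.52

```text
time_s: 17.08
eef_pos: [0.4716, 0.3175, -0.0056]
ee_rot: [[-0.999, 0.048, 0.0], [0.048, 0.999, 0.0], [-0.0, 0.0, -1.0]]
wrist_force: [-0.5, -0.8, -0.1]
gripper_width: 0.0475
gripper_force: 0.0
```

Emit:
move_arm --commands '[[[0,0,0.05],[0,0,0]],[[0,0,0.2],[0,0,0]],[[0,0,0.4],[0,0,0]],[[0,0,0.6],[0,0,0]],[[0.1,-0.15,0.75],[0,0,0]]]'

```text
time_s: 17.5
eef_pos: [0.4881, 0.2938, 0.1453]
ee_rot: [[-0.999, 0.045, 0.002], [0.045, 0.999, 0.002], [-0.002, 0.002, -1.0]]
wrist_force: [1.8, 1.9, 0.7]
gripper_width: 0.0473
gripper_force: 0.0
```

```bash
python3 - <<'E'
from h import *
t=shot("top","top4");o=get_obs();print(o["eef_pos"],o["ee_rot"].round(3).tolist(),o["q"].round(2))
meas(t,"blue",.036,(691,-63));meas(t,"red",.036,(683,60));meas(t,"green",.044,(471,319),80);meas(t,"orange",.06,(500,-340))
E
```

```text
[0.49435058 0.28909109 0.14940905] [[-0.999, 0.047, 0.009], [0.047, 0.999, 0.003], [-0.009, 0.003, -1.0]] [ 0.43  0.45  1.53 -0.    1.15 -1.1 ]
blue [691.2 -62.6] [64.  34.5] -5.2 349.0
red [682.8  59.8] [65.6 36. ] 22.3 375.5
orange [ 502.2 -337.9] [217.7 207.2] -89.5 8266.0
```

Emit:
move_arm --commands '[[[0.12,-0.16,0.05],[0,0,0.03]],[[0.25,-0.32,0.1],[0,0,0.06]],[[0.4,-0.48,0.1],[0,0,0.1]],[[0.52,-0.63,0.1],[0,0,0.138]],[[0.65,-0.79,0.1],[0,0,0.138]]]' --claw 1

```text
time_s: 17.97
eef_pos: [0.6174, 0.1346, 0.162]
ee_rot: [[-0.924, -0.383, 0.001], [-0.383, 0.924, 0.0], [-0.001, -0.0, -1.0]]
wrist_force: [0.7, 1.0, -0.1]
gripper_width: 0.0777
gripper_force: 0.0
```

Emit:
move_arm --commands '[[[0.15,-0.18,0],[0,0,0]],[[0.293,-0.356,0],[0,0,0]],[[0.293,-0.356,0],[0,0,0]],[[0.293,-0.356,0],[0,0,0]],[[0.293,-0.356,0],[0,0,0]]]'

```text
time_s: 18.38
eef_pos: [0.6749, 0.0646, 0.1611]
ee_rot: [[-0.927, -0.374, -0.0], [-0.374, 0.927, 0.0], [0.0, 0.0, -1.0]]
wrist_force: [0.2, 0.3, -0.1]
gripper_width: 0.091
gripper_force: 0.0
```

```bash
python3 - <<'E'
from h import *
f=shot("wrist","w7");o=get_obs();print(o["eef_pos"],o["ee_rot"].round(3).tolist())
meas(f,"red",.036,(683,60)); t=load("top0")
for k in blobs(f,"red",100):
    print(cv2.boundingRect(k),cv2.approxPolyDP(k,2,True)[:,0].tolist()[:8])
E
```

```text
[0.67448227 0.0654722  0.16122303] [[-0.927, -0.376, -0.001], [-0.376, 0.927, 0.0], [0.0, 0.0, -1.0]]
red [685.3  61.3] [62.  33.7] 22.5 2007.5
(312, 371, 123, 33) [[313, 371], [313, 403], [324, 403], [326, 393], [434, 395], [423, 371]]
(498, 150, 68, 80) [[537, 150], [498, 213], [499, 216], [524, 229], [528, 227], [565, 168]]
(300, 208, 35, 61) [[301, 208], [302, 268], [334, 268], [334, 208]]
(253, 105, 50, 43) [[263, 105], [253, 127], [293, 147], [302, 125]]
(240, 275, 14, 28) [[253, 275], [240, 276], [241, 302], [252, 301], [249, 282]]
```

Emit:
move_arm --commands '[[[0.042,-0.027,-0.15],[0,0,0]],[[0.042,-0.027,-0.3],[0,0,0]],[[0.042,-0.027,-0.45],[0,0,0]],[[0.042,-0.027,-0.6],[0,0,0]],[[0.042,-0.027,-0.7],[0,0,0]]]'

```text
time_s: 18.85
eef_pos: [0.6814, 0.0612, 0.0188]
ee_rot: [[-0.926, -0.377, -0.003], [-0.377, 0.926, 0.0], [0.002, 0.001, -1.0]]
wrist_force: [0.6, 0.2, -0.6]
gripper_width: 0.0913
gripper_force: 0.0
```

Emit:
move_arm --commands '[[[0,0,-0.05],[0,0,0]],[[0,0,-0.1],[0,0,0]],[[0,0,-0.15],[0,0,0]],[[0,0,-0.17],[0,0,0]],[[0,0,-0.17],[0,0,0]]]'

```text
time_s: 19.27
eef_pos: [0.6834, 0.0598, -0.0132]
ee_rot: [[-0.927, -0.376, -0.0], [-0.376, 0.927, -0.0], [0.0, 0.0, -1.0]]
wrist_force: [0.1, -0.4, -0.7]
gripper_width: 0.0913
gripper_force: 0.0
```

Emit:
move_arm --commands '[[[0,0,0],[0,0,0]],[[0,0,0],[0,0,0]],[[0,0,0],[0,0,0]],[[0,0,0],[0,0,0]],[[0,0,0],[0,0,0]]]' --claw 0 --force 10

```text
time_s: 19.68
eef_pos: [0.6838, 0.0595, -0.0126]
ee_rot: [[-0.927, -0.376, 0.001], [-0.376, 0.927, 0.0], [-0.001, -0.0, -1.0]]
wrist_force: [0.2, 0.4, -0.2]
gripper_width: 0.0606
gripper_force: 0.0
```

Emit:
move_arm --commands '[[[0,0,0],[0,0,0]],[[0,0,0],[0,0,0]],[[0,0,0],[0,0,0]],[[0,0,0],[0,0,0]],[[0,0,0],[0,0,0]]]'

```text
time_s: 20.1
eef_pos: [0.6835, 0.0596, -0.013]
ee_rot: [[-0.927, -0.376, -0.0], [-0.376, 0.927, 0.0], [0.0, 0.0, -1.0]]
wrist_force: [0.0, -0.1, 1.1]
gripper_width: 0.0339
gripper_force: 10.0
```

Emit:
move_arm --commands '[[[0,0,0.03],[0,0,0]],[[0,0,0.1],[0,0,0]],[[0,0,0.22],[0,0,0]],[[0,0,0.38],[0,0,0]],[[-0.02,0.02,0.55],[0,0,0]]]'

```text
time_s: 20.52
eef_pos: [0.6794, 0.063, 0.0986]
ee_rot: [[-0.927, -0.375, -0.001], [-0.375, 0.927, -0.0], [0.001, 0.0, -1.0]]
wrist_force: [0.8, 0.5, -1.6]
gripper_width: 0.0339
gripper_force: 10.0
```

Emit:
move_arm --commands '[[[-0.1,0.13,0],[0,0,-0.03]],[[-0.22,0.3,0],[0,0,-0.065]],[[-0.34,0.5,0],[0,0,-0.1]],[[-0.46,0.68,0],[0,0,-0.138]],[[-0.58,0.83,0],[0,0,-0.138]]]'

```text
time_s: 20.93
eef_pos: [0.5658, 0.2274, 0.0984]
ee_rot: [[-0.998, 0.057, 0.002], [0.057, 0.998, 0.001], [-0.002, 0.001, -1.0]]
wrist_force: [1.3, 0.9, -2.0]
gripper_width: 0.0341
gripper_force: 10.0
```

Emit:
move_arm --commands '[[[-0.03,0.09,0],[0,0,0]],[[-0.03,0.09,0],[0,0,0]],[[-0.03,0.09,0],[0,0,0]],[[-0.03,0.09,0],[0,0,0]]]'

```text
time_s: 21.27
eef_pos: [0.5609, 0.2437, 0.0979]
ee_rot: [[-0.999, 0.048, 0.001], [0.048, 0.999, 0.0], [-0.001, 0.0, -1.0]]
wrist_force: [-0.3, 0.4, -2.4]
gripper_width: 0.0342
gripper_force: 10.0
```

Emit:
move_arm --commands '[[[-0.015,0.03,0],[0,0,0]],[[-0.015,0.03,-0.12],[0,0,0]],[[-0.015,0.03,-0.26],[0,0,0]],[[-0.015,0.03,-0.38],[0,0,0]],[[-0.015,0.03,-0.43],[0,0,0]]]'

```text
time_s: 21.68
eef_pos: [0.5561, 0.2489, 0.0083]
ee_rot: [[-0.999, 0.05, -0.003], [0.05, 0.999, -0.001], [0.003, -0.001, -1.0]]
wrist_force: [-1.3, -1.6, -2.6]
gripper_width: 0.034
gripper_force: 10.0
```

Emit:
move_arm --commands '[[[0,0,-0.015],[0,0,0]],[[0,0,-0.03],[0,0,0]],[[0,0,-0.045],[0,0,0]],[[0,0,-0.055],[0,0,0]],[[0,0,-0.055],[0,0,0]]]'

```text
time_s: 22.1
eef_pos: [0.5578, 0.2501, 0.0006]
ee_rot: [[-0.999, 0.049, 0.001], [0.049, 0.999, 0.0], [-0.001, 0.0, -1.0]]
wrist_force: [0.4, 0.0, -3.5]
gripper_width: 0.0341
gripper_force: 10.0
```

Emit:
move_arm --commands '[[[0,0,-0.004],[0,0,0]],[[0,0,-0.008],[0,0,0]],[[0,0,-0.01],[0,0,0]],[[0,0,-0.01],[0,0,0]],[[0,0,-0.01],[0,0,0]]]'

```text
time_s: 22.52
eef_pos: [0.5574, 0.25, -0.0019]
ee_rot: [[-0.999, 0.048, 0.0], [0.048, 0.999, 0.0], [-0.0, 0.0, -1.0]]
wrist_force: [0.8, -0.9, -2.6]
gripper_width: 0.034
gripper_force: 10.0
```

Emit:
move_arm --commands '[[[0,0,-0.004],[0,0,0]],[[0,0,-0.008],[0,0,0]],[[0,0,-0.012],[0,0,0]],[[0,0,-0.014],[0,0,0]],[[0,0,-0.014],[0,0,0]]]'

```text
time_s: 22.93
eef_pos: [0.5573, 0.25, -0.0049]
ee_rot: [[-0.999, 0.048, -0.0], [0.048, 0.999, -0.0], [0.0, -0.0, -1.0]]
wrist_force: [0.5, -0.4, -3.4]
gripper_width: 0.0338
gripper_force: 10.0
```

Emit:
move_arm --commands '[[[0,0,-0.0025],[0,0,0]],[[0,0,-0.004],[0,0,0]],[[0,0,-0.004],[0,0,0]],[[0,0,-0.004],[0,0,0]]]'

```text
time_s: 23.27
eef_pos: [0.5573, 0.25, -0.005]
ee_rot: [[-0.999, 0.048, 0.0], [0.048, 0.999, 0.0], [-0.0, 0.0, -1.0]]
wrist_force: [-2.5, -1.4, 7.7]
gripper_width: 0.0338
gripper_force: 10.0
```

Contact. Releasing, then on to blue.

Emit:
move_arm --commands '[[[0,0,0.003],[0,0,0]],[[0,0,0.003],[0,0,0]],[[0,0,0.003],[0,0,0]],[[0,0,0.003],[0,0,0]]]' --claw 0.52

```text
time_s: 23.6
eef_pos: [0.5574, 0.25, -0.005]
ee_rot: [[-0.999, 0.048, 0.0], [0.048, 0.999, 0.0], [-0.0, 0.0, -1.0]]
wrist_force: [0.2, 0.3, -0.3]
gripper_width: 0.0474
gripper_force: 0.0
```

Emit:
move_arm --commands '[[[0,0,0.05],[0,0,0]],[[0,0,0.2],[0,0,0]],[[0,0,0.4],[0,0,0]],[[0,0,0.6],[0,0,0]],[[0.1,-0.15,0.75],[0,0,0]]]'

```text
time_s: 24.02
eef_pos: [0.5738, 0.2266, 0.1461]
ee_rot: [[-0.999, 0.045, 0.002], [0.045, 0.999, 0.002], [-0.002, 0.002, -1.0]]
wrist_force: [1.9, 0.0, -0.1]
gripper_width: 0.0476
gripper_force: 0.0
```

Emit:
move_arm --commands '[[[0.08,-0.18,0.02],[0,0,0]],[[0.16,-0.36,0.05],[0,0,-0.006]],[[0.24,-0.54,0.05],[0,0,-0.012]],[[0.32,-0.72,0.05],[0,0,-0.015]],[[0.4,-0.9,0.05],[0,0,-0.015]]]' --claw 1

```text
time_s: 24.43
eef_pos: [0.6556, 0.0415, 0.1528]
ee_rot: [[-0.995, 0.096, 0.001], [0.096, 0.995, 0.0], [-0.001, 0.0, -1.0]]
wrist_force: [1.0, -0.4, 0.2]
gripper_width: 0.0778
gripper_force: 0.0
```

```bash
python3 - <<'E'
from h import *
t=shot("top","top5");o=get_obs();print(o["eef_pos"],o["ee_rot"].round(3).tolist())
meas(t,"blue",.036,(691,-63));meas(t,"red",.044,(557,250));meas(t,"green",.044,(471,319),80);meas(t,"orange",.06,(500,-340))
E
```

```text
[0.65850913 0.03487333 0.15260648] [[-0.995, 0.099, 0.003], [0.099, 0.995, -0.002], [-0.003, -0.002, -1.0]]
blue [690.6 -68.3] [63.4 23.5] -5.9 229.0
red [556.  256.4] [71.2 27. ] -10.3 247.0
green [471.9 315. ] [65.7 38.9] -3.1 428.5
orange [ 502.3 -339.1] [215.5 207.2] -89.5 8268.0
```

Emit:
move_arm --commands '[[[0.08,-0.18,0],[0,0,0]],[[0.16,-0.36,0],[0,0,0]],[[0.162,-0.485,0],[0,0,0]],[[0.162,-0.485,0],[0,0,0]],[[0.162,-0.485,0],[0,0,0]]]'

```text
time_s: 24.9
eef_pos: [0.6874, -0.0551, 0.1521]
ee_rot: [[-0.995, 0.098, -0.0], [0.098, 0.995, 0.0], [0.0, 0.0, -1.0]]
wrist_force: [0.5, 0.7, 0.5]
gripper_width: 0.091
gripper_force: 0.0
```

```bash
python3 - <<'E'
from h import *
f=shot("wrist","w8");o=get_obs();print(o["eef_pos"],o["ee_rot"].round(3).tolist())
meas(f,"blue",.036,(691,-63))
E
```

```text
[ 0.68731495 -0.05383417  0.15207633] [[-0.995, 0.096, -0.0], [0.096, 0.995, 0.0], [0.0, 0.0, -1.0]]
blue [693.2 -60.6] [61.1 34.2] -5.6 2098.5
```

Emit:
move_arm --commands '[[[0.018,-0.044,-0.12],[0,0,0]],[[0.018,-0.044,-0.27],[0,0,0]],[[0.018,-0.044,-0.42],[0,0,0]],[[0.018,-0.044,-0.57],[0,0,0]],[[0.018,-0.044,-0.65],[0,0,0]]]'

```text
time_s: 25.37
eef_pos: [0.6892, -0.0606, 0.0187]
ee_rot: [[-0.996, 0.094, -0.004], [0.094, 0.996, 0.001], [0.004, 0.0, -1.0]]
wrist_force: [-0.2, 0.5, -0.3]
gripper_width: 0.0917
gripper_force: 0.0
```

Emit:
move_arm --commands '[[[0,0,-0.05],[0,0,0]],[[0,0,-0.1],[0,0,0]],[[0,0,-0.15],[0,0,0]],[[0,0,-0.175],[0,0,0]],[[0,0,-0.175],[0,0,0]]]'

```text
time_s: 25.78
eef_pos: [0.6909, -0.0622, -0.0138]
ee_rot: [[-0.995, 0.095, -0.001], [0.095, 0.995, 0.0], [0.001, 0.0, -1.0]]
wrist_force: [0.1, -0.2, -0.3]
gripper_width: 0.0912
gripper_force: 0.0
```

Emit:
move_arm --commands '[[[0,0,0],[0,0,0]],[[0,0,0],[0,0,0]],[[0,0,0],[0,0,0]],[[0,0,0],[0,0,0]],[[0,0,0],[0,0,0]]]' --claw 0 --force 10

```text
time_s: 26.2
eef_pos: [0.6913, -0.0625, -0.0129]
ee_rot: [[-0.995, 0.095, 0.001], [0.095, 0.995, -0.0], [-0.001, -0.0, -1.0]]
wrist_force: [-0.6, 0.2, 0.1]
gripper_width: 0.0608
gripper_force: 0.0
```

Emit:
move_arm --commands '[[[0,0,0],[0,0,0]],[[0,0,0],[0,0,0]],[[0,0,0],[0,0,0]],[[0,0,0],[0,0,0]],[[0,0,0],[0,0,0]]]'

```text
time_s: 26.62
eef_pos: [0.6911, -0.0624, -0.0133]
ee_rot: [[-0.995, 0.095, -0.0], [0.095, 0.995, 0.0], [0.0, 0.0, -1.0]]
wrist_force: [0.2, 1.4, 1.0]
gripper_width: 0.0338
gripper_force: 10.0
```

Emit:
move_arm --commands '[[[0,0,0.03],[0,0,0]],[[0,0,0.1],[0,0,0]],[[0,0,0.22],[0,0,0]],[[0,0,0.38],[0,0,0]],[[-0.02,0.03,0.55],[0,0,0]]]'

```text
time_s: 27.03
eef_pos: [0.687, -0.0572, 0.0983]
ee_rot: [[-0.995, 0.096, -0.001], [0.096, 0.995, -0.0], [0.001, -0.0, -1.0]]
wrist_force: [0.5, 0.0, -1.7]
gripper_width: 0.0335
gripper_force: 10.0
```

Emit:
move_arm --commands '[[[-0.1,0.13,0],[0,0,0.003]],[[-0.2,0.28,0],[0,0,0.006]],[[-0.31,0.44,0],[0,0,0.01]],[[-0.42,0.6,0],[0,0,0.0147]],[[-0.53,0.76,0],[0,0,0.0147]]]'

```text
time_s: 27.45
eef_pos: [0.5802, 0.0966, 0.098]
ee_rot: [[-0.999, 0.049, 0.001], [0.049, 0.999, 0.0], [-0.001, 0.0, -1.0]]
wrist_force: [0.3, 0.4, -1.8]
gripper_width: 0.0336
gripper_force: 10.0
```

Emit:
move_arm --commands '[[[-0.11,0.16,0],[0,0,0]],[[-0.22,0.32,0],[0,0,0]],[[-0.34,0.48,0],[0,0,0]],[[-0.45,0.63,0],[0,0,0]],[[-0.55,0.77,0],[0,0,0]]]'

```text
time_s: 27.87
eef_pos: [0.4698, 0.251, 0.0979]
ee_rot: [[-0.999, 0.049, 0.001], [0.049, 0.999, 0.0], [-0.001, 0.001, -1.0]]
wrist_force: [1.2, 0.1, -1.4]
gripper_width: 0.0338
gripper_force: 10.0
```

Emit:
move_arm --commands '[[[0,0,0],[0,0,0]],[[0,0,0],[0,0,0]],[[0,0,0],[0,0,0]]]'

```text
time_s: 28.12
eef_pos: [0.4716, 0.2496, 0.0976]
ee_rot: [[-0.999, 0.049, 0.001], [0.049, 0.999, 0.0], [-0.001, 0.0, -1.0]]
wrist_force: [-0.3, 0.3, -1.6]
gripper_width: 0.0339
gripper_force: 10.0
```

Emit:
move_arm --commands '[[[-0.02,0.023,0],[0,0,0]],[[-0.02,0.023,-0.12],[0,0,0]],[[-0.02,0.023,-0.26],[0,0,0]],[[-0.02,0.023,-0.38],[0,0,0]],[[-0.02,0.023,-0.43],[0,0,0]]]'

```text
time_s: 28.53
eef_pos: [0.4663, 0.253, 0.0084]
ee_rot: [[-0.999, 0.051, -0.003], [0.051, 0.999, -0.001], [0.003, -0.001, -1.0]]
wrist_force: [-1.2, -0.6, -2.2]
gripper_width: 0.0342
gripper_force: 10.0
```

Emit:
move_arm --commands '[[[0,0,-0.015],[0,0,0]],[[0,0,-0.03],[0,0,0]],[[0,0,-0.045],[0,0,0]],[[0,0,-0.06],[0,0,0]],[[0,0,-0.06],[0,0,0]]]'

```text
time_s: 28.95
eef_pos: [0.4675, 0.2542, -0.001]
ee_rot: [[-0.999, 0.05, 0.001], [0.05, 0.999, 0.0], [-0.001, 0.0, -1.0]]
wrist_force: [-0.6, -0.3, -1.7]
gripper_width: 0.0337
gripper_force: 10.0
```

Emit:
move_arm --commands '[[[0,0,-0.004],[0,0,0]],[[0,0,-0.008],[0,0,0]],[[0,0,-0.01],[0,0,0]],[[0,0,-0.01],[0,0,0]],[[0,0,-0.01],[0,0,0]]]'

```text
time_s: 29.37
eef_pos: [0.4671, 0.2542, -0.0033]
ee_rot: [[-0.999, 0.049, 0.0], [0.049, 0.999, 0.0], [-0.0, 0.0, -1.0]]
wrist_force: [-0.6, 0.4, -1.8]
gripper_width: 0.0343
gripper_force: 10.0
```

Emit:
move_arm --commands '[[[0,0,-0.003],[0,0,0]],[[0,0,-0.006],[0,0,0]],[[0,0,-0.009],[0,0,0]],[[0,0,-0.01],[0,0,0]],[[0,0,-0.01],[0,0,0]]]'

```text
time_s: 29.78
eef_pos: [0.4671, 0.2542, -0.0053]
ee_rot: [[-0.999, 0.049, 0.0], [0.049, 0.999, -0.0], [-0.0, -0.0, -1.0]]
wrist_force: [-0.4, -0.4, -0.5]
gripper_width: 0.034
gripper_force: 10.0
```

Emit:
move_arm --commands '[[[0,0,-0.001],[0,0,0]],[[0,0,-0.002],[0,0,0]],[[0,0,-0.002],[0,0,0]]]'

```text
time_s: 30.03
eef_pos: [0.4671, 0.2541, -0.0054]
ee_rot: [[-0.999, 0.049, 0.0], [0.049, 0.999, 0.0], [-0.0, 0.0, -1.0]]
wrist_force: [-1.3, -1.5, 8.7]
gripper_width: 0.0339
gripper_force: 10.0
```

Emit:
move_arm --commands '[[[0,0,0.001],[0,0,0]],[[0,0,0.001],[0,0,0]],[[0,0,0.001],[0,0,0]],[[0,0,0.001],[0,0,0]]]' --claw 0.52

```text
time_s: 30.37
eef_pos: [0.4671, 0.2541, -0.0056]
ee_rot: [[-0.999, 0.049, -0.0], [0.049, 0.999, -0.0], [0.0, -0.0, -1.0]]
wrist_force: [0.2, -0.1, 0.4]
gripper_width: 0.0472
gripper_force: 0.0
```

Emit:
move_arm --commands '[[[0,0,0.05],[0,0,0]],[[0,0,0.2],[0,0,0]],[[0,0,0.4],[0,0,0]],[[0,0,0.6],[0,0,0]],[[0,-0.15,0.75],[0,0,0]]]'

```text
time_s: 30.78
eef_pos: [0.4681, 0.2276, 0.1478]
ee_rot: [[-0.999, 0.047, 0.004], [0.047, 0.999, 0.002], [-0.003, 0.002, -1.0]]
wrist_force: [1.7, -0.7, 1.0]
gripper_width: 0.0478
gripper_force: 0.0
```

Emit:
move_arm --commands '[[[0,-0.19,0.1],[0,0,0.003]],[[0,-0.38,0.1],[0,0,0.006]],[[0,-0.57,0.1],[0,0,0.01]],[[0,-0.76,0.1],[0,0,0.015]],[[0,-0.95,0.1],[0,0,0.02]]]' --claw 1

```text
time_s: 31.2
eef_pos: [0.4667, 0.033, 0.1649]
ee_rot: [[-1.0, -0.014, 0.001], [-0.014, 1.0, -0.0], [-0.001, -0.0, -1.0]]
wrist_force: [1.1, -0.4, 0.8]
gripper_width: 0.0777
gripper_force: 0.0
```

```bash
python3 - <<'E'
from h import *
t=shot("top","top6");s=shot("scene","s6b");o=get_obs();print(o["eef_pos"],o["ee_rot"].round(3).tolist(),o["q"].round(2))
meas(t,"blue",.044,(467,254));meas(t,"red",.044,(557,250));meas(t,"green",.044,(471,319),80);meas(t,"orange",.06,(500,-340))
a=cv2.resize(t["pixels"][120:345,100:520,::-1],(800,428));b=cv2.resize(s["pixels"][140:270,340:640,::-1],(800,172*2)[0:1]+(170,))
cv2.imwrite("pics/i.png",np.vstack([a,b]))
E
```

```text
[0.46708621 0.03022891 0.16474824] [[-1.0, -0.01, 0.001], [-0.01, 1.0, -0.001], [-0.001, -0.001, -1.0]] [-0.06  0.3   1.75 -0.    1.1  -1.64]
blue [469.7 249.2] [69.9 43.4] -4.8 428.5
red [556.3 244.3] [73.  46.3] -3.0 497.0
green [471.2 311.8] [72.  45.4] -3.1 499.5
orange [ 502.3 -339.1] [215.5 207.2] -89.5 8266.0
```

View pics/i.png

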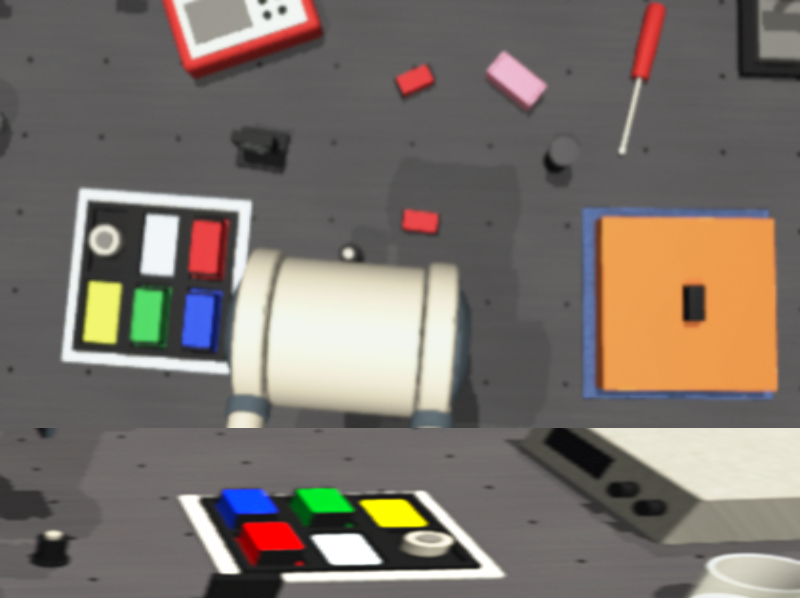

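All three blocks lie in their bays (red, green and blue raised, each inside its own bay), and the cover still stands on the mat. Fetching the cover.

Emit:
move_arm --commands '[[[0.04,-0.19,0.02],[0,0,0]],[[0.08,-0.38,0.02],[0,0,0]],[[0.11,-0.57,0.02],[0,0,0]],[[0.15,-0.76,0.02],[0,0,0]],[[0.186,-0.95,0.02],[0,0,0]]]'

```text
time_s: 31.72
eef_pos: [0.5044, -0.1568, 0.1687]
ee_rot: [[-1.0, -0.014, 0.001], [-0.014, 1.0, -0.0], [-0.001, -0.0, -1.0]]
wrist_force: [1.3, 0.4, -0.1]
gripper_width: 0.091
gripper_force: 0.0
```

Emit:
move_arm --commands '[[[0,-0.19,0],[0,0,0]],[[0,-0.38,0],[0,0,0]],[[0,-0.57,0],[0,0,0]],[[0,-0.76,0],[0,0,0]],[[0,-0.89,0],[0,0,0]]]'

```text
time_s: 32.13
eef_pos: [0.5041, -0.3362, 0.1686]
ee_rot: [[-1.0, -0.012, 0.0], [-0.012, 1.0, -0.001], [-0.0, -0.001, -1.0]]
wrist_force: [-0.1, -0.2, -0.1]
gripper_width: 0.0913
gripper_force: 0.0
```

```bash
python3 - <<'E'
from h import *
o=get_obs()
f=shot("wrist","w9");o=get_obs();print(o["eef_pos"],o["ee_rot"].round(3).tolist())
c=proj(f,(.5043,-.3376,.092)).astype(int);print(c)
x0,y0=c-45; m=(f["pixels"][y0:y0+90,x0:x0+90].max(2)<90).astype(np.uint8)
for k in cv2.findContours(m,0,1)[0]:
    if cv2.contourArea(k)>200: k=k+[x0,y0]; print(cv2.boundingRect(k),wrect(f,k,.092))
E
```

```text
[ 0.504307   -0.33984057  0.16852331] [[-1.0, -0.011, 0.001], [-0.011, 1.0, -0.003], [-0.001, -0.003, -1.0]]
[322 244]
(309, 214, 23, 55) (array([ 501.4, -339.4]), array([47.6, 18.7]), 1.0)
```

Emit:
move_arm --commands '[[[0,0,-0.15],[0,0,0]],[[0,0,-0.3],[0,0,0]],[[0,0,-0.45],[0,0,0]],[[0,0,-0.57],[0,0,0]],[[0,0,-0.61],[0,0,0]]]'

```text
time_s: 32.6
eef_pos: [0.5029, -0.3316, 0.0432]
ee_rot: [[-1.0, -0.013, -0.004], [-0.013, 1.0, 0.003], [0.003, 0.003, -1.0]]
wrist_force: [-0.6, -0.2, -0.1]
gripper_width: 0.0912
gripper_force: 0.0
```

Emit:
move_arm --commands '[[[0,0,-0.015],[0,0,0]],[[0,0,-0.03],[0,0,0]],[[0,0,-0.03],[0,0,0]],[[0,0,-0.03],[0,0,0]],[[0,0,-0.03],[0,0,0]]]' --claw 0.1 --force 30

```text
time_s: 33.02
eef_pos: [0.505, -0.3338, 0.0412]
ee_rot: [[-1.0, -0.013, 0.001], [-0.013, 1.0, -0.001], [-0.001, -0.001, -1.0]]
wrist_force: [-0.2, 0.6, 0.9]
gripper_width: 0.0607
gripper_force: 0.0
```

Emit:
move_arm --commands '[[[0,0,0],[0,0,0]],[[0,0,0],[0,0,0]],[[0,0,0],[0,0,0]],[[0,0,0],[0,0,0]],[[0,0,0],[0,0,0]]]' --claw 0

```text
time_s: 33.43
eef_pos: [0.5045, -0.3336, 0.0401]
ee_rot: [[-1.0, -0.014, 0.0], [-0.014, 1.0, -0.001], [-0.0, -0.001, -1.0]]
wrist_force: [-0.0, -1.9, -0.2]
gripper_width: 0.0276
gripper_force: 1.0
```

Emit:
move_arm --commands '[[[0,0,0],[0,0,0]],[[0,0,0],[0,0,0]],[[0,0,0],[0,0,0]],[[0,0,0],[0,0,0]]]'

```text
time_s: 33.77
eef_pos: [0.5045, -0.3336, 0.0401]
ee_rot: [[-1.0, -0.013, 0.0], [-0.013, 1.0, -0.001], [-0.0, -0.001, -1.0]]
wrist_force: [0.6, -3.3, 1.4]
gripper_width: 0.02
gripper_force: 30.0
```

Emit:
move_arm --commands '[[[0,0,0.03],[0,0,0]],[[0,0,0.1],[0,0,0]],[[0,0,0.25],[0,0,0]],[[0,0,0.43],[0,0,0]],[[0,0,0.62],[0,0,0]]]'

```text
time_s: 34.18
eef_pos: [0.5032, -0.3321, 0.1646]
ee_rot: [[-1.0, -0.013, -0.002], [-0.013, 1.0, 0.002], [0.002, 0.002, -1.0]]
wrist_force: [0.8, -0.4, -2.5]
gripper_width: 0.0199
gripper_force: 30.0
```

Emit:
move_arm --commands '[[[0,0.1,0.05],[0,0,0]],[[0,0.25,0.06],[0,0,0]],[[0,0.42,0.06],[0,0,0]],[[0,0.6,0.06],[0,0,0]],[[0,0.8,0.06],[0,0,0]]]'

```text
time_s: 34.6
eef_pos: [0.5035, -0.1719, 0.176]
ee_rot: [[-1.0, -0.012, -0.001], [-0.012, 1.0, 0.001], [0.001, 0.001, -1.0]]
wrist_force: [1.5, 0.8, -3.5]
gripper_width: 0.0197
gripper_force: 30.0
```

Emit:
move_arm --commands '[[[0,0.2,0],[0,0,0]],[[0.02,0.4,0],[0,0,-0.004]],[[0.04,0.6,0],[0,0,-0.01]],[[0.06,0.8,0],[0,0,-0.016]],[[0.07,0.98,0],[0,0,-0.02]]]'

```text
time_s: 35.02
eef_pos: [0.5176, 0.0253, 0.1761]
ee_rot: [[-0.999, 0.05, -0.001], [0.05, 0.999, 0.001], [0.001, 0.001, -1.0]]
wrist_force: [0.7, -0.4, -3.5]
gripper_width: 0.0198
gripper_force: 30.0
```

Emit:
move_arm --commands '[[[0,0.2,0],[0,0,0]],[[0,0.4,0],[0,0,0]],[[0,0.6,0],[0,0,0]],[[0,0.8,0],[0,0,0]],[[0,0.98,0],[0,0,0]]]'

```text
time_s: 35.43
eef_pos: [0.5171, 0.2211, 0.176]
ee_rot: [[-0.999, 0.049, -0.001], [0.049, 0.999, 0.0], [0.001, 0.0, -1.0]]
wrist_force: [1.3, -1.3, -2.8]
gripper_width: 0.02
gripper_force: 30.0
```

Emit:
move_arm --commands '[[[0,0.15,0],[0,0,0]],[[0,0.3,0],[0,0,0]],[[0,0.41,0],[0,0,0]],[[0,0.45,0],[0,0,0]],[[0,0.45,0],[0,0,0]]]'

```text
time_s: 35.85
eef_pos: [0.5174, 0.3103, 0.1756]
ee_rot: [[-0.999, 0.047, -0.001], [0.047, 0.999, 0.0], [0.001, -0.0, -1.0]]
wrist_force: [0.3, 0.1, -4.0]
gripper_width: 0.02
gripper_force: 30.0
```

Emit:
move_arm --commands '[[[0.004,0.023,0],[0,0,0]],[[0.004,0.023,-0.12],[0,0,0]],[[0.004,0.023,-0.28],[0,0,0]],[[0.004,0.023,-0.42],[0,0,0]],[[0.004,0.023,-0.53],[0,0,0]]]'

```text
time_s: 36.27
eef_pos: [0.5184, 0.3116, 0.0681]
ee_rot: [[-0.999, 0.051, -0.002], [0.051, 0.999, -0.001], [0.002, -0.001, -1.0]]
wrist_force: [0.7, -1.3, -4.0]
gripper_width: 0.0199
gripper_force: 30.0
```

Emit:
move_arm --commands '[[[0,0,0],[0,0,0]],[[0,0,0],[0,0,0]],[[0,0,0],[0,0,0]]]'

```text
time_s: 36.52
eef_pos: [0.52, 0.3131, 0.0714]
ee_rot: [[-0.999, 0.05, 0.001], [0.05, 0.999, 0.001], [-0.001, 0.001, -1.0]]
wrist_force: [-0.1, 0.2, -2.6]
gripper_width: 0.0197
gripper_force: 30.0
```

```bash
python3 - <<'E'
from h import *
t=shot("top","top7");s=shot("scene","s7");o=get_obs();print(o["eef_pos"],o["ee_rot"].round(3).tolist(),o["wrist_force"])
meas(t,"orange",.075,(516,314))
k=blobs(t,"orange")[0];print(cv2.approxPolyDP(k,3,True)[:,0].tolist())
a=cv2.resize(s["pixels"][130:280,390:550,::-1],(400,375));b=cv2.resize(t["pixels"][205:330,110:243,::-1],(400,375));cv2.imwrite("pics/j.png",np.hstack([a,b]))
E
```

```text
[0.52019988 0.31347537 0.07174292] [[-0.999, 0.05, 0.002], [0.05, 0.999, 0.001], [-0.002, 0.001, -1.0]] [ 0.32105074  1.53757308 -4.45501088]
orange [517.7 293.8] [212.5 184.8] -2.9 4377.5
[[148, 217], [161, 241], [183, 248], [202, 248], [197, 284], [160, 282], [166, 306], [177, 312], [219, 313], [227, 225]]
```

View pics/j.png

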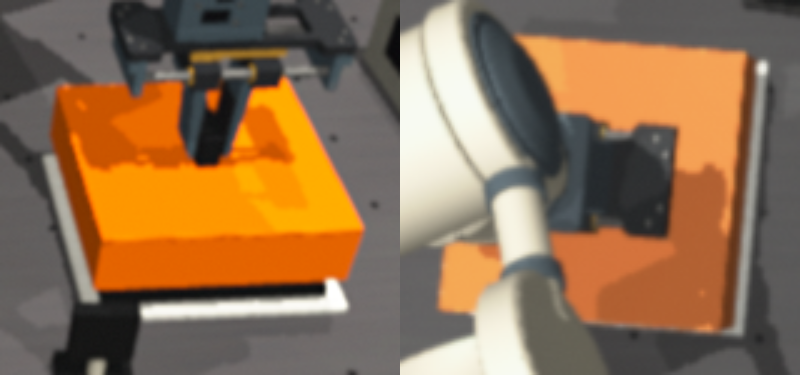

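Emit:
move_arm --commands '[[[-0.01,0.008,-0.02],[0,0,0]],[[-0.01,0.008,-0.04],[0,0,0]],[[-0.01,0.008,-0.06],[0,0,0]],[[-0.01,0.008,-0.075],[0,0,0]],[[-0.01,0.008,-0.075],[0,0,0]]]'

```text
time_s: 37.03
eef_pos: [0.5167, 0.3147, 0.0542]
ee_rot: [[-0.999, 0.049, -0.001], [0.049, 0.999, -0.001], [0.001, -0.001, -1.0]]
wrist_force: [-0.5, -0.1, -2.8]
gripper_width: 0.0198
gripper_force: 30.0
```

Emit:
move_arm --commands '[[[0,0,-0.012],[0,0,0]],[[0,0,-0.024],[0,0,0]],[[0,0,-0.034],[0,0,0]],[[0,0,-0.034],[0,0,0]],[[0,0,-0.034],[0,0,0]]]'

```text
time_s: 37.45
eef_pos: [0.5171, 0.3148, 0.048]
ee_rot: [[-0.999, 0.049, -0.0], [0.049, 0.999, -0.0], [0.0, -0.0, -1.0]]
wrist_force: [0.2, -0.1, -2.4]
gripper_width: 0.0198
gripper_force: 30.0
```

Emit:
move_arm --commands '[[[0,0,-0.009],[0,0,0]],[[0,0,-0.018],[0,0,0]],[[0,0,-0.024],[0,0,0]],[[0,0,-0.028],[0,0,0]],[[0,0,-0.028],[0,0,0]]]'

```text
time_s: 37.87
eef_pos: [0.517, 0.3148, 0.0423]
ee_rot: [[-0.999, 0.049, -0.0], [0.049, 0.999, -0.0], [0.0, -0.0, -1.0]]
wrist_force: [-0.4, -0.3, -3.8]
gripper_width: 0.0198
gripper_force: 30.0
```

Emit:
move_arm --commands '[[[0,0,-0.002],[0,0,0]],[[0,0,-0.004],[0,0,0]],[[0,0,-0.004],[0,0,0]]]'

```text
time_s: 38.12
eef_pos: [0.5172, 0.3149, 0.0421]
ee_rot: [[-0.999, 0.049, 0.0], [0.049, 0.999, 0.0], [-0.0, 0.0, -1.0]]
wrist_force: [-2.2, -0.9, 3.4]
gripper_width: 0.02
gripper_force: 30.0
```

Seated, with contact at 0.042 as expected. Releasing and retreating.

Emit:
move_arm --commands '[[[0,0,0],[0,0,0]],[[0,0,0],[0,0,0]],[[0,0,0],[0,0,0]],[[0,0,0],[0,0,0]],[[0,0,0],[0,0,0]]]' --claw 0.8

```text
time_s: 38.53
eef_pos: [0.5172, 0.3149, 0.0418]
ee_rot: [[-0.999, 0.049, 0.0], [0.049, 0.999, 0.0], [-0.0, 0.0, -1.0]]
wrist_force: [-0.1, -0.0, -0.3]
gripper_width: 0.0505
gripper_force: 0.0
```

Emit:
move_arm --commands '[[[0,0,0.06],[0,0,0]],[[0,0,0.25],[0,0,0]],[[0,0,0.45],[0,0,0]],[[0,0,0.65],[0,0,0]],[[0,0,0.85],[0,0,0]]]'

```text
time_s: 38.95
eef_pos: [0.5167, 0.3147, 0.2136]
ee_rot: [[-0.999, 0.049, -0.0], [0.049, 0.999, -0.0], [0.0, -0.0, -1.0]]
wrist_force: [0.8, 0.6, 0.1]
gripper_width: 0.073
gripper_force: 0.0
```

Emit:
move_arm --commands '[[[0,-0.2,0],[0,0,0]],[[0,-0.4,0],[0,0,0]],[[0,-0.6,0],[0,0,0]],[[0,-0.8,0],[0,0,0]],[[0,-0.98,0],[0,0,0]]]'

```text
time_s: 39.37
eef_pos: [0.5167, 0.1169, 0.2119]
ee_rot: [[-0.999, 0.049, 0.0], [0.049, 0.999, -0.0], [-0.0, -0.0, -1.0]]
wrist_force: [0.6, 0.6, 0.3]
gripper_width: 0.0729
gripper_force: 0.0
```

Emit:
move_arm --commands '[[[-0.3,-0.2,0],[0,0,0]],[[-0.3,-0.4,0],[0,0,0]],[[-0.3,-0.6,0],[0,0,0]],[[-0.3,-0.7,0],[0,0,0]],[[-0.3,-0.7,0],[0,0,0]]]'

```text
time_s: 39.78
eef_pos: [0.4566, -0.0264, 0.212]
ee_rot: [[-0.999, 0.053, 0.001], [0.053, 0.999, -0.002], [-0.001, -0.002, -1.0]]
wrist_force: [0.6, 0.8, 0.1]
gripper_width: 0.0732
gripper_force: 0.0
```

```bash
python3 - <<'E'
from h import *
t=shot("top","top8");s=shot("scene","s8");o=get_obs();print(o["eef_pos"],o["time_s"])
s0=load("scene0");t0=load("top0")
for n,a in(("t0",t0),("t8",t)):
    meas(a,"orange",.062,(516,314)); print(cv2.approxPolyDP(blobs(a,"orange")[0],3,True)[:,0].tolist())
for a in(s0,s):
    k=max(blobs(a,"orange"),key=lambda k:-abs(cv2.boundingRect(k)[0]-410)); print(cv2.approxPolyDP(k,3,True)[:,0].tolist())
# changes in table elsewhere (scene), excluding arm
d=(cv2.absdiff(s["pixels"],s0["pixels"]).max(2)>60).astype(np.uint8); d=cv2.morphologyEx(d,2,np.ones((3,3)))
for k in cv2.findContours(d,0,1)[0]: 
    if cv2.contourArea(k)>20: print("chg",cv2.boundingRect(k))
for c,xy in(("red",(774,-3)),("red",(596,-14)),("red",(858,219)),("red",(833,-297))):
    meas(t0,c,.036,xy,30);meas(t,c,.036,xy,30)
E
```

```text
[ 0.45703587 -0.02238196  0.21189219] 39.8833
orange [516.2 310.9] [218.9 210.4] 86.6 8460.0
[[136, 218], [126, 307], [215, 316], [220, 313], [226, 226]]
orange [514.7 309.7] [218.8 210.7] 87.2 8505.0
[[136, 219], [127, 308], [213, 316], [221, 313], [226, 226]]
[[412, 174], [410, 192], [426, 251], [521, 251], [527, 246], [532, 231], [503, 171]]
[[501, 170], [411, 174], [409, 192], [425, 251], [524, 249], [531, 229]]
chg (292, 271, 19, 37)
chg (348, 262, 32, 39)
chg (277, 190, 23, 32)
chg (256, 99, 10, 13)
chg (316, 69, 36, 58)
chg (258, 68, 58, 68)
chg (258, 57, 13, 10)
chg (532, 47, 5, 8)
chg (294, 45, 62, 27)
chg (571, 41, 10, 24)
chg (294, 29, 20, 4)
chg (286, 15, 47, 26)
chg (596, 11, 15, 29)
chg (259, 9, 47, 51)
chg (254, 9, 5, 32)
chg (407, 8, 7, 39)
chg (334, 6, 14, 24)
chg (525, 4, 12, 31)
chg (539, 0, 53, 34)
chg (366, 0, 44, 31)
chg (276, 0, 13, 7)
red [774.2  -3.4] [44.  27.1] -61.5 181.0
red [774.5  -3.2] [44.3 26.6] -64.2 176.5
red [595.8 -14.2] [43.3 26.3] 85.1 178.0
red [595.8 -14. ] [43.6 26.3] 85.1 178.5
red [857.7 219. ] [181.9 112.9] -69.7 3312.0
red [858.5 219.3] [181.9 111.4] -69.7 3269.0
red [ 832.8 -296.6] [101.4  25.7] -13.7 370.5
red [ 833.2 -296.7] [100.7  25.6] -12.9 368.5
```

The cover is seated as it was at the start. The only changes on the table are the three blocks now in the tray. Handing in.

```bash
python3 -c "
from cell import sign_off; print(sign_off())"
```

```text
the job is handed in; nothing more can be done
None
```

I laid the three glass blocks that were out (red, green, blue; no yellow or white) in their own bays, seated the cover back on the tray with nothing else moved, and handed the job in at about 40 s.

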